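# Stow the gas cylinder in its rack

### The job

A small gas cylinder stands on the bench in front of its rack. Without gripping or lifting it, push it with the fingertips, low on its body so that it slides along standing upright, into the empty place of the rack until it rests in the V-shaped chock there; then push the rack's swing bar fully shut across the front of the three cylinders. Push gently, leave the two stored cylinders and everything else on the bench as they are, and let go at the end.

Things in the scene. Friction and masses are not known exactly. Their poses are not given: they have to be found in the camera images.
- cylinder: Upright aluminium gas cylinder to stow: diameter 63 mm, straight wall from 4 to 178 mm height, then a shoulder, 26 mm neck, brass valve and 32 mm black hand wheel; 250 mm tall. About 0.65 kg (varies), centre of mass 105 mm up, flat foot; pushed higher than 40 mm it may tip over. Origin: centre of its underside. Starts 135 to 195 mm in front of the seats' line (robot's side).
- free_seat (a point): Where the centre of the cylinder's underside lies when it rests in the empty chock (height 0). x points into the rack, y to its left, z up. The chock is a fixed steel V, 34 mm high, open to -x, plates touching the cylinder at 45 degrees either side of +x. Three such places stand in line along y, 85 mm apart; which one is empty varies. No sill: the cylinder slides on the bench all the way.
- seat_a (a point): Seat point (height 0, as free_seat, same axes) of the place that holds stored_a.
- seat_b (a point): Seat point (height 0, as free_seat, same axes) of the place that holds stored_b.
- stored_a: A cylinder like the other, 63 mm in diameter and 250 mm tall, standing in its chock in the rack; loose; to be left alone. Origin at the centre of its underside.
- stored_b: Another such stored cylinder in its chock; loose; to be left alone. Origin at the centre of its underside.
- gate (a joint): Angle of the rack's swing bar about its upright hinge (rad): 0 = fully shut (a stop), along the rack's front; 2.3 to 2.65 at the start = swung open towards the robot and to the left; 2.7 at most. The hinge is stiff: the bar stays where it is left, turning it takes about 0.25 N m. There is no latch.
- gate_hinge (a point): Upright hinge axis of the swing bar at the bar's centre line, 160 mm above the bench, at the left (+y) end of the rack's front; axes as free_seat's. It lies 50 mm in front of the line of the three seats and 147 mm to the left of the middle one. A 26 mm knuckle stands round it. Level 20 mm square side arms run from it, and from the keeper at the right end, back to the rear posts (235 mm tall).
- bar_end (a point): Centre of the 28 mm black ball at the free end of the swing bar, 325 mm from the hinge axis. The bar between is a level steel rod, 14 mm in diameter, centre line 160 mm above the bench. Shut, it passes 50 mm in front of the seats' line and lies in an open keeper on the right side arm. On its way it swings over the low things on the bench without touching them.
- regulator: Brass gas regulator with a gauge, standing on the bench, 72 mm tall, about 60 by 85 mm; bystander. Origin at the centre of its foot.
- spanner: Open-ended spanner lying on the bench; bystander. Origin under its middle.
- jar: Small jar, 60 mm in diameter and 80 mm tall; bystander. Origin at the centre of its underside.
- tape: Roll of brown packing tape lying flat, 100 mm in diameter, 48 mm high; bystander. Origin at the centre of its underside.
- channel: Aluminium U-channel offcut lying on the bench, 220 by 50 by 30 mm; bystander. Origin under its middle.
- fittings_box: Small closed cardboard box, 110 by 80 by 60 mm; bystander. Origin at the centre of its underside.

How it is judged:
By the outcome, as a careful person would: the job done as asked, in the order asked, and still so for the second after the job is handed in, with the robot touching nothing.
It also fails if it takes over 72 s, if anything falls off the work surface, if the arm or the gripper's body presses on something with over 40 N, if the wrist force passes 120 N, or if a joint passes its speed limit or range.

### The arm

A 6-joint arm with a two-finger parallel gripper is mounted at the origin on the work surface. World frame = base frame: x ahead of the robot, y to its left, z up, the work surface at z = 0. Lengths are in m, angles in degrees, forces in N, time in s.
With the tool pointing down it reaches from about 0.4 to 0.825 m from the base axis. Payload 7 kg.
Tool frame: the origin (TCP) lies at the very end of the fingers, on their centre line; the grasp point (between the pads) lies 19 mm behind it; z points along the fingers, y is the direction in which the jaws open and shut (so a half turn about z gives the same grasp; the last joint's range is limited). The gripper opens to 88 mm and grips with 3 to 60 N. Pads are 19 mm wide; open, the fingers measure 130 mm over their backs; the gripper's body (78 mm by 193 mm) begins 47 mm behind the grasp point.
Start: joints at [-52.477, 20.546, 0.682, 0, -70.136, -16.507], TCP at [0.242, -0.63, 0.227] pointing down, gripper open.
Joint ranges: [-176.03, 176.03], [-82.01, 121.73], [-58.28, 71.71], [-173.87, 95.51], [-174.79, -0.11], [-173.66, 173.66]. Speed limits (degrees/s): [136.94, 136.94, 172.46, 180, 180, 180].

### API

Orientations are given as [roll, pitch, yaw] about the fixed x, y, z axes, in that order (R = Rz(yaw) Ry(pitch) Rx(roll)).
In Python, from plant import ctrl gives the robot as it stands.
- The arm moves only by the tool move_arm, never from a script. Its argument "increments" is a list of rows, each a list of 2 entries, a list of its own where there are three numbers: the shift along the world's x, y, z in mm, then the turn about the world's z in rad. A call has exactly 8 rows; each row shifts and turns the pose as measured when the row begins; what a row does not reach is not made up. A row lasts 1/10 s, in which the tool goes at most 50 mm and 8.59 degrees, less where a joint would pass 70% of its speed; a pose out of reach is approached as far as the arm can. A call with a gripper value outside its range is refused whole. "jaw" is the gripper command: -1 is shut, 1 is fully open, values between are in proportion, set as the call begins (left out, the last holds). The fingers move at their own pace and stop on an object; the grip force is fixed at half the most. Time passes only in rows, so rows that do not move let the fingers close, or fill a call up. It gives the time, the measured TCP pose, the force and the opening at its end, in the units of the state.
- ctrl.get_obs(): the state, without advancing time (a new reading comes with each control period).
- ctrl.snapshot(name): name is "side" or "top"; returns a dict with "color" (420x560x3 uint8, red, green, blue), "fx", "fy", "cx", "cy" (pixels), "R" (3x3) and "t" (3): a world point X has camera coordinates R X + t. Camera axes: x right, y down, z forward; pixel columns grow to the right and rows downward; lengths in m; the calibration is good to about 2 mm. A picture is of the moment at which its call begins. There is no depth.
- ctrl.close_job(): hands the job in, once; it reports no verdict.
The state is a dict: "clock": time; "joint_pos": joint angles; "qvel": joint speeds; "tau": joint torques, N m; "tool_pos": TCP position; "orientation": TCP orientation; "force": force on the tool from outside, world axes, zero at the start; "moment": the same for the moment, N m; "opening": finger opening in m.
Only numpy, scipy, OpenCV 4.12 (cv2) and the standard library are available. Lean on these libraries where they do the work, as an engineer would, in place of code of your own. Each camera call takes 0.05 s, during which the arm holds its last target.

## Working session

There is one attempt and no reset: what is moved stays moved. The work goes in short steps, Python scripts to look and compute and a tool call to move; the robot and the scene stay as the last step left them, time stands still between calls to the robot, and variables do not carry over. Pictures are saved under pics/ and viewed, and the job is handed in when it is done.

Besides the shell and the picture viewer there is one more tool, called after "Request:" as a command line: name --argument value ..., lists and objects as JSON in quotes. move_arm: Moves the arm, as the interface text tells. Its arguments: {"type":"object","properties":{"increments":{"type":"array","items":{"type":"array"}},"jaw":{"type":"number"}},"required":["increments"]}

```bash
ls; mkdir -p pics
python3 - <<'E'
from plant import ctrl
import cv2
print(ctrl.get_obs())
for n in("side","top"):
    s=ctrl.snapshot(n); cv2.imwrite(f"pics/{n}0.png",s["color"][:,:,::-1]); print(n,{k:s[k] for k in s if k!="color"})
E
```

```text
pics
{'clock': 0.0, 'joint_pos': array([-5.24754043e+01,  2.05921540e+01,  6.34893734e-01, -2.07067046e-02,
       -7.01361733e+01, -1.65070262e+01]), 'qvel': array([ 0.02843294,  0.03221463,  0.03274097,  0.01935815, -0.07866787,
        0.06253788]), 'tau': array([-3.04068762e-04, -5.82717705e+01,  2.93073070e+01,  6.99728519e+00,
        7.17966323e-03, -1.61358962e-04]), 'tool_pos': array([ 0.24189941, -0.62964824,  0.22562124]), 'orientation': array([ 1.79904886e+02, -7.88684494e-03, -1.58989476e+02]), 'force': array([ 0.04620599, -0.30727254,  0.50718542]), 'moment': array([0.01333287, 0.01068741, 0.02288451]), 'opening': 0.08779412119031856}
side {'fx': 416.0363603919893, 'fy': 416.0363603919893, 'cx': 276.39645166152314, 'cy': 207.23091579825382, 'R': array([[-0.95489474, -0.29682112,  0.00855907],
       [-0.17217433,  0.5299529 , -0.83036493],
       [ 0.24193395, -0.79438476, -0.55715422]]), 't': array([0.44896375, 0.19987499, 0.91374945])}
top {'fx': 463.3593246301486, 'fy': 463.3593246301486, 'cx': 270.19534891772287, 'cy': 211.0372151112545, 'R': array([[ 0.02755373, -0.99916577,  0.03014221],
       [-0.98994155, -0.03146048, -0.13793463],
       [ 0.13876785, -0.02603841, -0.98998257]]), 't': array([-0.05149273,  0.48187741,  1.23455275])}
```

View pics/side0.png

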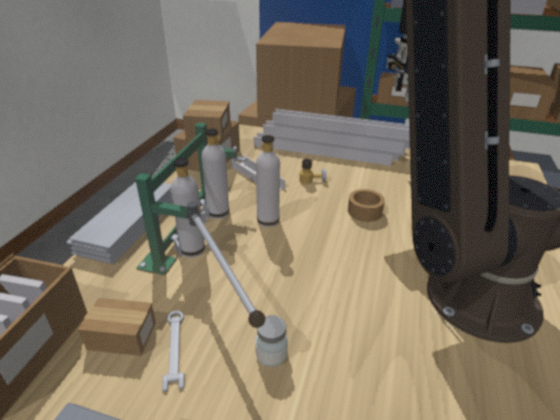

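View pics/top0.png

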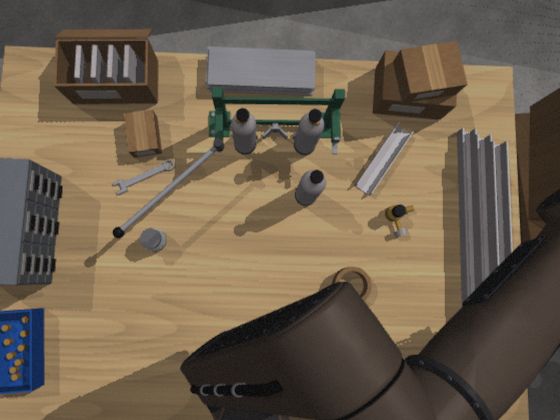

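```bash
cat > h.py <<'E'
import numpy as np, cv2
from plant import ctrl
def snap(n): return ctrl.snapshot(n)
def ray(s,u,v,z):
    d=s["R"].T@np.array([(u-s["cx"])/s["fx"],(v-s["cy"])/s["fy"],1]); c=-s["R"].T@s["t"]
    return c+d*(z-c[2])/d[2]
def proj(s,X):
    p=s["R"]@np.array(X)+s["t"]; return s["fx"]*p[0]/p[2]+s["cx"],s["fy"]*p[1]/p[2]+s["cy"]
def crop(s,name,u0,v0,u1,v1,k=4):
    im=s["color"][v0:v1,u0:u1,::-1]; cv2.imwrite(name,cv2.resize(im,None,fx=k,fy=k,interpolation=cv2.INTER_CUBIC))
E
python3 - <<'E'
from h import *
s=snap("top"); crop(s,"pics/t1.png",205,75,355,215,5) if 0 else crop(s,"pics/t1.png",200,80,360,220,5//1*1 if 0 else 4)
crop(s,"pics/t2.png",100,130,230,260,4)
s=snap("side"); crop(s,"pics/s1.png",135,115,305,265,4)
E
```

```text
(no output)
```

View pics/t1.png

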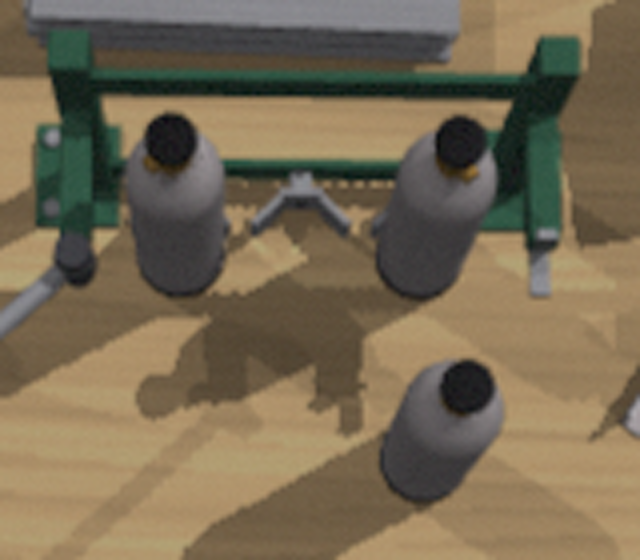

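View pics/t2.png

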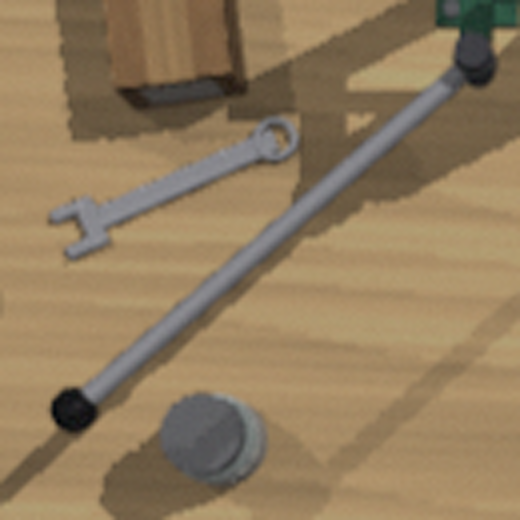

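View pics/s1.png

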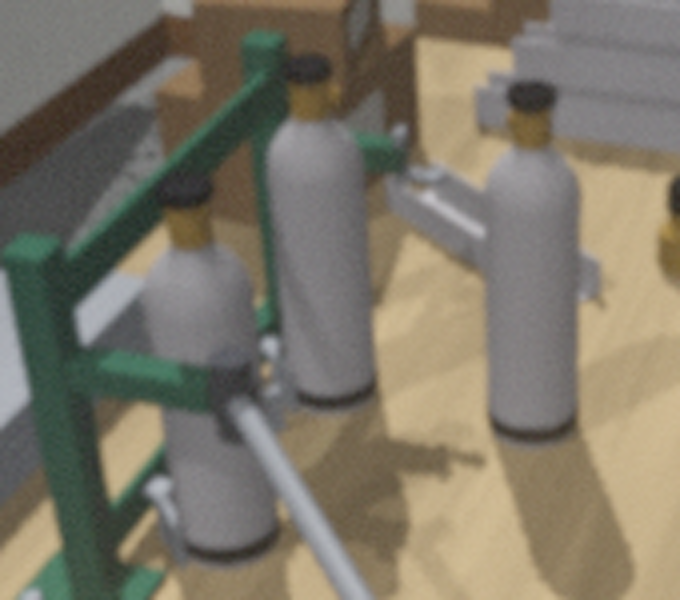

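```bash
cat > m.py <<'E'
from h import *
T=snap("top"); S=snap("side")
def tri(pt,ps):
    A=[];
    for s,(u,v) in((T,pt),(S,ps)):
        P=np.diag([1,1,1])@np.c_[s["R"],s["t"]]; K=np.array([[s["fx"],0,s["cx"]],[0,s["fy"],s["cy"]],[0,0,1]]);P=K@P
        A+= [u*P[2]-P[0],v*P[2]-P[1]]
    x=np.linalg.svd(np.array(A))[2][-1]; return x[:3]/x[3]
E
python3 - <<'E'
from m import *
L=((242.75,115),(181.75,160));Rr=((315.25,115.75),(211.5,131.75));F=((317,176.5),(267.75,137.5))
for n,p in(("L",L),("R",Rr),("F",F)):
    print(n,tri(*p),ray(T,*p[0],.247),ray(S,*p[1],.247))
# foot bottoms
print("hinge top",ray(T,200+75/4,80+250/4,.17), "ball",ray(T,118.5,232.3,.16))
print("Vapex",ray(T,200+302/4,80+180/4,.034),"Vtips",ray(T,200+255/4,80+228/4,.034),ray(T,200+348/4,80+232/4,.034))
E
```

```text
L [0.67692352 0.0386613  0.249223  ] [0.67788838 0.03881563 0.247     ] [0.67895379 0.03493743 0.247     ]
R [ 0.6840112  -0.13145529  0.24381956] [ 0.68257367 -0.13115673  0.247     ] [ 0.6811449  -0.12495138  0.247     ]
F [ 0.53719531 -0.1373068   0.24664776] [ 0.53714398 -0.13725621  0.247     ] [ 0.5369151  -0.13656371  0.247     ]
hinge top [0.63197634 0.09896112 0.17      ] ball [0.40184719 0.33241558 0.16      ]
Vapex [ 0.72789471 -0.04536754  0.034     ] Vtips [ 0.69184606 -0.01337134  0.034     ] [ 0.69135007 -0.07859055  0.034     ]
```

Request:
move_arm --increments '[[[22,40,0],0],[[22,40,0],0],[[22,40,0],0],[[22,40,0],0],[[22,40,0],0],[[22,40,0],0],[[22,40,0],0],[[0,0,0],0]]' --jaw -1

```text
clock: 1.1
tool_pos: [0.3984, -0.3405, 0.2244]
orientation: [179.9, 0.0, -159.2]
force: [-0.5, -0.2, 0.4]
opening: 0.0293
```

Run:
```python
from h import *
for n in("side","top"):
    s=ctrl.snapshot(n); cv2.imwrite(f"pics/{n}1.png",cv2.resize(s["color"][:,:,::-1],None,fx=1.4,fy=1.4))
```

```text
(no output)
```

View pics/side1.png

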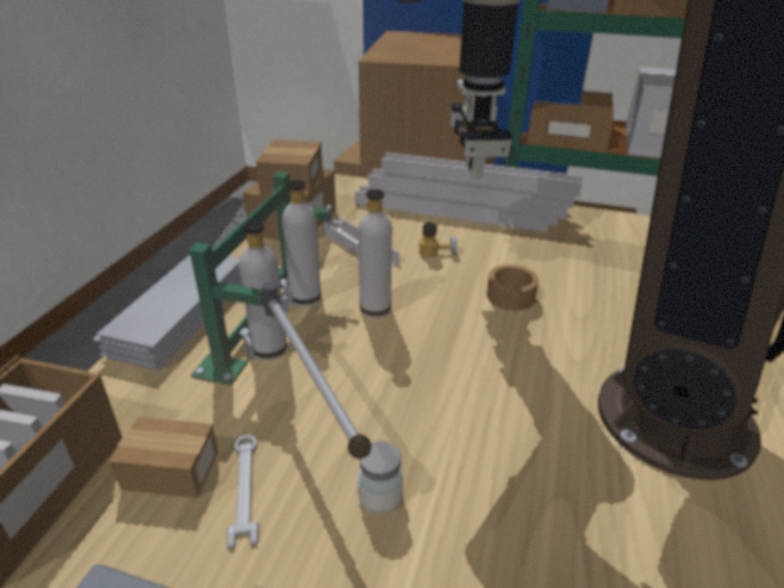

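View pics/top1.png

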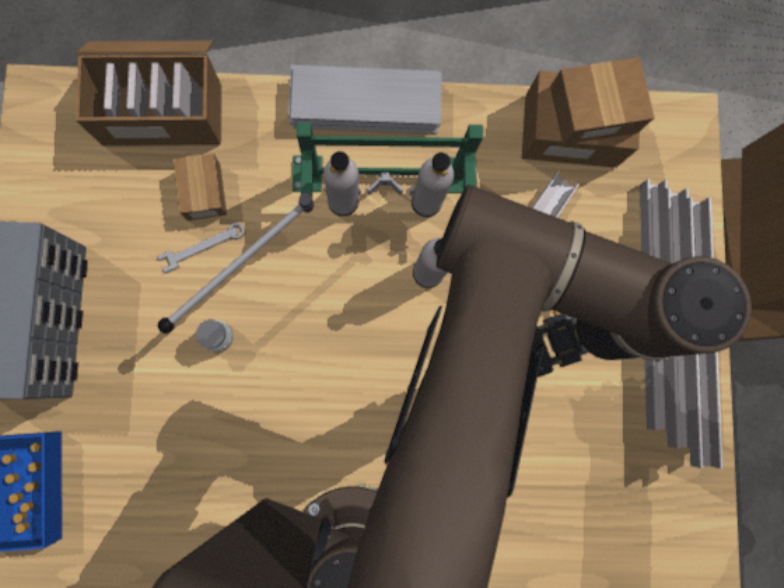

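Run:
```python
from h import *
s=snap("side"); crop(s,"pics/s2.png",290,0,400,140,5)
o=ctrl.get_obs();p=o["tool_pos"];print(p,o["opening"])
for dz in(0,.019,.066,.15,.259):
    u,v=proj(s,p+[0,0,dz]);print(dz,(u-290)*5,v*5)
s=snap("top"); crop(s,"pics/t3.png",360,200,470,290,6)
for dz in(0,.066,.259): print(proj(s,p+[0,0,dz]))
```

```text
[ 0.39650458 -0.34390813  0.22414801] 0.017136890498535097
0 245.16486840067358 610.8217249787803
0.019 248.3491174849405 578.2948156663145
0.066 256.4842781482429 495.194647892061
0.15 272.01140815280894 336.58596616649913
0.259 294.2970211888459 108.93979433355966
(np.float64(403.5315436121025), np.float64(240.84657609072462))
(np.float64(413.0578429699158), np.float64(238.60135221861802))
(np.float64(449.62335877857356), np.float64(229.98333950393734))
```

View pics/s2.png

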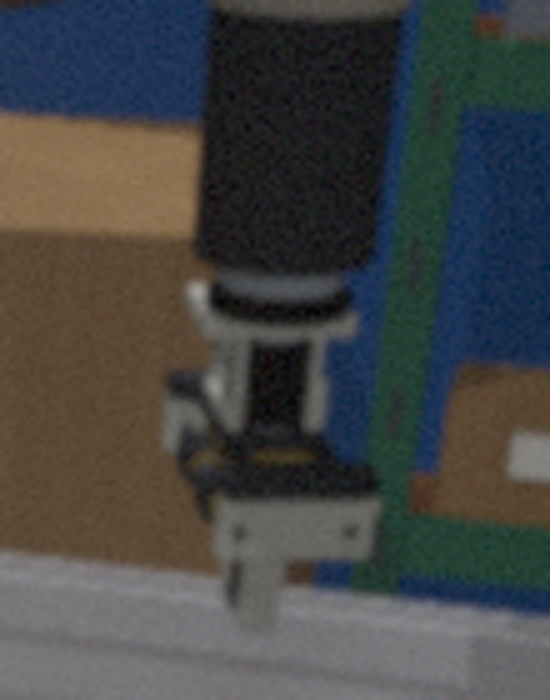

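View pics/t3.png

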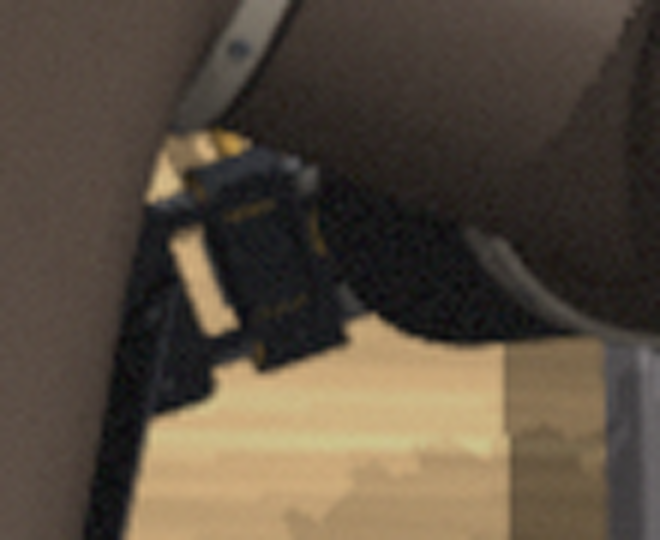

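Request:
move_arm --increments '[[[5,-34,10],-0.145],[[5,-34,10],-0.145],[[5,-34,10],-0.145],[[5,-34,10],-0.145],[[5,-34,10],-0.145],[[5,-34,10],-0.145],[[5,-34,10],-0.145],[[5,-34,10],-0.145]]'

```text
clock: 2.1
tool_pos: [0.425, -0.6339, 0.3035]
orientation: [179.8, -0.3, 131.8]
force: [1.3, 0.1, -0.0]
opening: 0.0005
```

Run:
```python
from h import *
np.set_printoptions(precision=4,suppress=True)
o=ctrl.get_obs();print(o["joint_pos"],o["tool_pos"],o["orientation"])
s=snap("side");cv2.imwrite("pics/side2.png",s["color"][:,:,::-1])
t=snap("top")
for u,v in((400,212),(398,235)):print(ray(t,u,v,0.03))
```

```text
[-41.7252  27.7483  21.6903  -0.2395 -84.2357 -96.4426] [ 0.425  -0.6339  0.3035] [179.7963  -0.3186 131.808 ]
[ 0.4925 -0.3969  0.03  ]
[ 0.4284 -0.3906  0.03  ]
```

View pics/side2.png

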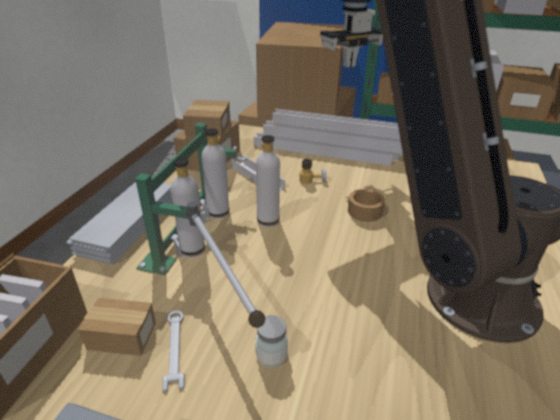

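Request:
move_arm --increments '[[[22,-20,0],0.015],[[22,-20,0],0.015],[[22,-20,0],0.015],[[22,-20,0],0.015],[[22,-20,0],0.015],[[22,-20,0],0.015],[[22,-20,0],0.015],[[22,-20,0],0.015]]'

```text
clock: 3.0
tool_pos: [0.5668, -0.7872, 0.2726]
orientation: [-179.6, 0.1, 137.9]
force: [0.8, 0.5, -1.6]
opening: 0.0008
```

Run:
```python
from h import *
np.set_printoptions(precision=4,suppress=True)
o=ctrl.get_obs();print(o["joint_pos"],o["tool_pos"],o["orientation"])
```

```text
[ -42.6722   56.5491   71.394     0.4418 -104.7539  -89.3574] [ 0.5668 -0.7872  0.2726] [-179.572     0.0866  137.8579]
```

Request:
move_arm --increments '[[[30,-27,0],0],[[30,-27,0],0],[[30,-27,0],0],[[30,-27,0],0],[[30,-27,0],0],[[30,-27,0],0],[[30,-27,0],0],[[30,-27,0],0]]'

```text
clock: 3.8
tool_pos: [0.6826, -0.8633, 0.1923]
orientation: [-175.9, 13.5, 138.0]
force: [-1.1, 0.8, -0.4]
opening: 0.0004
```

Run:
```python
from h import *
np.set_printoptions(precision=4,suppress=True)
o=ctrl.get_obs();print(o["joint_pos"],o["tool_pos"],o["orientation"])
```

```text
[-40.0749  62.8895  71.7035   4.556  -85.5115 -92.2785] [ 0.6826 -0.8633  0.1923] [-175.9141   13.4612  137.9558]
```

Request:
move_arm --increments '[[[30,-27,12],0],[[30,-27,12],0],[[30,-27,12],0],[[30,-27,12],0],[[30,-27,12],0],[[30,-27,12],0],[[30,-27,12],0],[[30,-27,12],0]]'

```text
clock: 4.6
tool_pos: [0.7751, -0.9222, 0.2188]
orientation: [-171.8, 28.9, 139.4]
force: [-0.5, 0.3, -0.4]
opening: 0.0004
```

Run:
```python
from h import *
np.set_printoptions(precision=4,suppress=True)
o=ctrl.get_obs();print(o["joint_pos"],o["tool_pos"],o["orientation"])
```

```text
[-37.9104  64.6955  71.6996  10.2254 -68.7509 -96.1644] [ 0.7751 -0.9222  0.2188] [-171.7907   28.9387  139.3578]
```

Request:
move_arm --increments '[[[8,-38,14],0],[[8,-38,14],0],[[8,-38,14],0],[[8,-38,14],0],[[8,-38,14],0],[[8,-38,14],0],[[8,-38,14],0],[[8,-38,14],0]]'

```text
clock: 5.4
tool_pos: [0.7093, -1.0696, 0.2747]
orientation: [-165.6, 42.6, 142.6]
force: [0.6, -0.2, -0.2]
opening: 0.0001
```

Run:
```python
from h import *
np.set_printoptions(precision=4,suppress=True)
o=ctrl.get_obs();print(o["joint_pos"],o["tool_pos"],o["orientation"])
```

```text
[-45.3683  64.9631  71.7016  11.0995 -53.4901 -90.6979] [ 0.7093 -1.0696  0.2747] [-165.6171   42.5621  142.6371]
```

Request:
move_arm --increments '[[[-16,40,0],0.06],[[-16,40,0],0.08],[[-16,40,0],0.08],[[-16,40,0],0.08],[[-16,40,0],0.08],[[-16,40,0],0.08],[[-16,40,0],0.08],[[-16,40,0],0.08]]' --jaw -0.1

```text
clock: 6.2
tool_pos: [0.5778, -0.7767, 0.2651]
orientation: [-164.3, 42.8, 177.8]
force: [0.2, -0.3, -0.1]
opening: 0.0395
```

```bash
cat >> h.py <<'E'
from scipy.spatial.transform import Rotation as Ro
np.set_printoptions(precision=4,suppress=True)
def st():
    o=ctrl.get_obs();M=Ro.from_euler("xyz",o["orientation"],degrees=True).as_matrix()
    z=M[:,2];print(o["clock"],"q",o["joint_pos"],"tcp",o["tool_pos"],"rpy",o["orientation"],"F",o["force"],"op",o["opening"])
    print("tilt",np.degrees(np.arccos(-z[2])),"az z",np.degrees(np.arctan2(z[1],z[0])),"-x:",-M[:,0],"az",np.degrees(np.arctan2(-M[1,0],-M[0,0])),"y:",M[:,1])
    return o,M
E
python3 -c "from h import *;st()"
```

```text
6.2 q [-50.2592  29.1666  16.5772 -29.0168 -39.0182 -31.7013] tcp [ 0.5778 -0.7767  0.2651] rpy [-164.2997   42.774   177.7952] F [ 0.1962 -0.2593 -0.0935] op 0.03952554880536019
tilt 45.036889201440566 az z -24.69022611531203 -x: [ 0.7335 -0.0282  0.6791] az -2.2048175341566636 y: [ 0.2207  0.9549 -0.1986]
```

Request:
move_arm --increments '[[[-11,43,0],0.06],[[-11,43,0],0.06],[[-11,43,0],0.06],[[-11,43,0],0.06],[[-11,43,0],0.06],[[-11,43,0],0.06],[[-11,43,0],0.06],[[-11,43,0],0.06]]'

```text
clock: 7.0
tool_pos: [0.4773, -0.435, 0.2834]
orientation: [-161.3, 43.3, -152.7]
force: [-0.2, -0.5, 0.1]
opening: 0.0396
```

```bash
python3 -c "from h import *;st()"
```

```text
7.0 q [-49.2041   5.2371  -9.9571 -45.7471 -51.1712   1.2175] tcp [ 0.4773 -0.435   0.2834] rpy [-161.3369   43.3488 -152.6648] F [-0.227  -0.4664  0.1382] op 0.03960321613174113
tilt 46.45293241231593 az z 1.1355565183970882 -x: [0.646  0.3339 0.6864] az 27.3351535880932 y: [-0.2399  0.9425 -0.2327]
```

Request:
move_arm --increments '[[[-4,28,-6],0.025],[[-4,28,-6],0.025],[[-4,28,-6],0.025],[[-4,28,-6],0.025],[[-4,28,-6],0.025],[[-4,28,-6],0.025],[[-4,28,-6],0.025],[[-4,28,-6],0.025]]'

```text
clock: 7.8
tool_pos: [0.4409, -0.216, 0.249]
orientation: [-158.1, 43.4, -139.6]
force: [0.9, 0.8, 0.0]
opening: 0.0392
```

```bash
python3 -c "from h import *;st()"
```

```text
7.8 q [-33.6089 -10.1465 -29.3698 -47.8818 -43.4313   3.0688] tcp [ 0.4409 -0.216   0.249 ] rpy [-158.1326   43.385  -139.6267] F [0.8825 0.774  0.0281] op 0.039200780394225906
tilt 47.58749570071457 az z 10.076675463345465 -x: [0.5537 0.4708 0.6869] az 40.37329793269611 y: [-0.4062  0.8727 -0.2707]
```

```bash
cat >> h.py <<'E'
def corners(tcp,M,zl=(-.066,-.12,-.18)):
    for z in zl:
        for x in(-.039,.039):
            for y in(-.0965,.0965): print((x,y,z),np.round(np.array(tcp)+M@[x,y,z],3))
E
python3 - <<'E'
from h import *
o,M=st(); corners([.46,-.18,.024],M)
s=snap("top");print("tape",ray(s,350,284,.048))
cv2.imwrite("pics/top3.png",s["color"][:,:,::-1])
s=snap("side");cv2.imwrite("pics/side3.png",s["color"][:,:,::-1])
E
```

```text
7.8 q [-33.6089 -10.1465 -29.3698 -47.8818 -43.4313   3.0688] tcp [ 0.4409 -0.216   0.249 ] rpy [-158.1326   43.385  -139.6267] F [0.8825 0.774  0.0281] op 0.039200780394225906
tilt 47.58749570071457 az z 10.076675463345465 -x: [0.5537 0.4708 0.6869] az 40.37329793269611 y: [-0.4062  0.8727 -0.2707]
(-0.039, -0.0965, -0.066) [ 0.473 -0.254  0.121]
(-0.039, 0.0965, -0.066) [ 0.394 -0.086  0.069]
(0.039, -0.0965, -0.066) [ 0.43  -0.291  0.068]
(0.039, 0.0965, -0.066) [ 0.351 -0.123  0.016]
(-0.039, -0.0965, -0.12) [ 0.434 -0.261  0.158]
(-0.039, 0.0965, -0.12) [ 0.355 -0.093  0.106]
(0.039, -0.0965, -0.12) [ 0.39  -0.298  0.104]
(0.039, 0.0965, -0.12) [ 0.312 -0.13   0.052]
(-0.039, -0.0965, -0.18) [ 0.39  -0.269  0.198]
(-0.039, 0.0965, -0.18) [ 0.312 -0.101  0.146]
(0.039, -0.0965, -0.18) [ 0.347 -0.306  0.145]
(0.039, 0.0965, -0.18) [ 0.268 -0.137  0.092]
tape [ 0.2919 -0.2548  0.048 ]
```

View pics/top3.png

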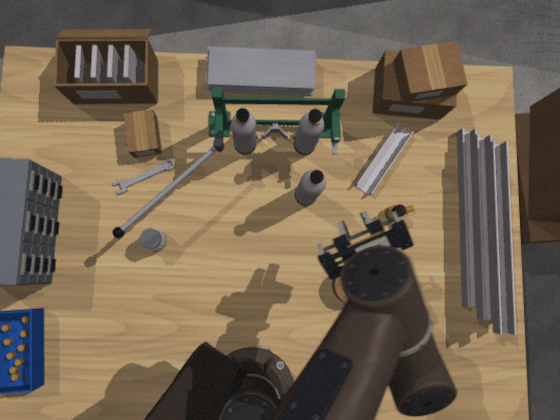

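View pics/side3.png

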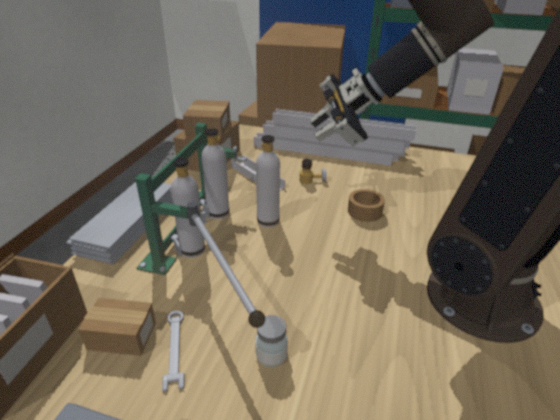

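Request:
move_arm --increments '[[[2,4,-24],0],[[2,4,-24],0],[[2,4,-24],0],[[2,4,-24],0],[[2,4,-24],0],[[2,4,-24],0],[[2,4,-24],0],[[2,4,-10],0]]'

```text
clock: 8.7
tool_pos: [0.4611, -0.1978, 0.079]
orientation: [-154.8, 43.0, -138.0]
force: [0.5, 0.2, 0.2]
opening: 0.0392
```

```bash
python3 -c "from h import *;st()"
```

```text
8.7 q [-44.4442   9.8323 -35.8728 -77.5838 -37.1412  49.147 ] tcp [ 0.4611 -0.1978  0.079 ] rpy [-154.7763   43.0367 -138.0143] F [0.4894 0.173  0.1909] op 0.03916946188946912
tilt 48.60667867503253 az z 7.3704894442175055 -x: [0.5433 0.4889 0.6825] az 41.98566165875611 y: [-0.389   0.867  -0.3115]
```

Request:
move_arm --increments '[[[2,3,-10],0],[[2,3,-10],0],[[2,3,-10],0],[[2,3,-10],0],[[2,3,-7],0],[[2,3,-3],0],[[2,3,0],0],[[0,0,0],0]]' --jaw -0.32

```text
clock: 9.5
tool_pos: [0.4769, -0.1935, 0.0283]
orientation: [-153.4, 42.3, -138.0]
force: [-0.2, -0.1, 0.9]
opening: 0.0299
```

Run:
```python
from h import *
o,M=st(); corners(o["tool_pos"],M,(-.066,))
s=snap("top");crop(s,"pics/t4.png",260,120,400,260,4)
s=snap("side");crop(s,"pics/s4.png",180,100,360,240,4)
```

```text
9.5 q [-48.1722  18.4766 -37.1777 -89.4753 -37.0999  67.3885] tcp [ 0.4769 -0.1935  0.0283] rpy [-153.4297   42.2881 -137.9943] F [-0.1868 -0.0656  0.9108] op 0.02991821965635467
tilt 48.57484151606587 az z 5.383464809757848 -x: [0.5497 0.4951 0.6729] az 42.00566009919097 y: [-0.3749  0.866  -0.3309]
(-0.039, -0.0965, -0.066) [ 0.485 -0.262  0.13 ]
(-0.039, 0.0965, -0.066) [ 0.413 -0.095  0.066]
(0.039, -0.0965, -0.066) [ 0.442 -0.301  0.078]
(0.039, 0.0965, -0.066) [ 0.37  -0.134  0.014]
```

View pics/t4.png

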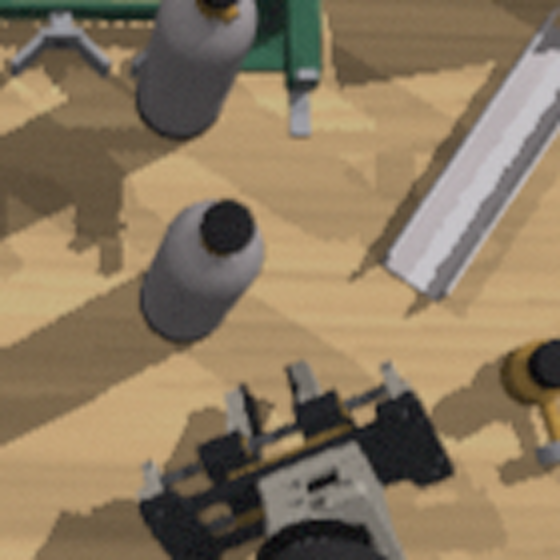

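View pics/s4.png

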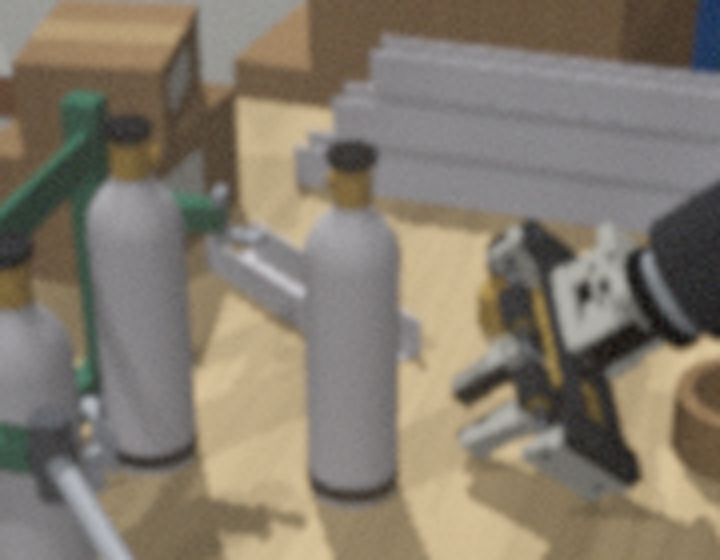

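Request:
move_arm --increments '[[[4,5,-2],0],[[4,5,-2],0],[[4,5,-2],0],[[4,5,0],0],[[4,5,0],0],[[4,5,0],0],[[4,4,0],0],[[2,2,0],0]]'

```text
clock: 10.4
tool_pos: [0.5095, -0.1543, 0.0229]
orientation: [-153.2, 42.2, -137.8]
force: [-4.6, -4.0, 2.5]
opening: 0.0295
```

Run:
```python
from h import *
o,M=st(); corners(o["tool_pos"],M,(-.066,))
s=snap("top");crop(s,"pics/t5.png",260,120,400,260,4)
print(proj(s,[.537,-.137,0]),proj(s,o["tool_pos"]))
```

```text
10.4 q [-42.8873  19.451  -37.9728 -96.6484 -34.2757  70.9342] tcp [ 0.5095 -0.1543  0.0229] rpy [-153.2273   42.2155 -137.7683] F [-4.6171 -4.0268  2.5218] op 0.029457470532718997
tilt 48.606390312381784 az z 5.3291340012196455 -x: [0.5484 0.4978 0.6719] az 42.23166208405809 y: [-0.376   0.8645 -0.3336]
(-0.039, -0.0965, -0.066) [ 0.518 -0.223  0.125]
(-0.039, 0.0965, -0.066) [ 0.445 -0.056  0.061]
(0.039, -0.0965, -0.066) [ 0.475 -0.262  0.072]
(0.039, 0.0965, -0.066) [ 0.403 -0.095  0.008]
(np.float64(305.562030525064), np.float64(195.007161529751)) (np.float64(312.49403494058305), np.float64(203.53673021975555))
```

View pics/t5.png

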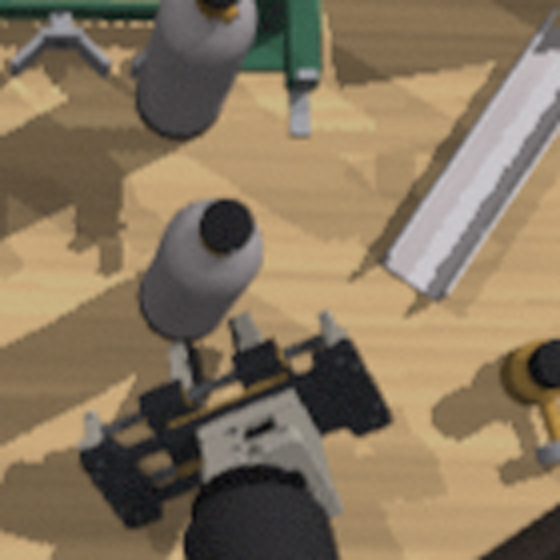

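Request:
move_arm --increments '[[[6,6,0],0],[[6,6,0],0],[[6,6,0],0],[[6,6,0],0],[[6,6,0],-0.01],[[6,6,0],-0.01],[[6,6,0],-0.02],[[3,3,0],-0.02]]'

```text
clock: 11.25
tool_pos: [0.5533, -0.1148, 0.0222]
orientation: [-152.9, 41.6, -141.5]
force: [-6.6, -3.3, 4.8]
opening: 0.0298
```

```bash
cat > look.py <<'E'
import sys
from h import *
o,M=st(); corners(o["tool_pos"],M,(-.066,))
k=sys.argv[1]
s=snap("top");crop(s,f"pics/t{k}.png",220,90,380,230,4)
s2=snap("side");crop(s2,f"pics/s{k}.png",140,100,300,240,4)
E
python3 look.py 6
```

```text
11.25 q [ -36.5599   19.9442  -39.1542 -110.1607  -28.8446   76.9304] tcp [ 0.5533 -0.1148  0.0222] rpy [-152.8979   41.5503 -141.5153] F [-6.5636 -3.2683  4.8239] op 0.029825403437407517
tilt 48.22558024879508 az z 0.831612816064411 -x: [0.5858 0.4657 0.6633] az 38.48468832524914 y: [-0.3174  0.8849 -0.3409]
(-0.039, -0.0965, -0.066) [ 0.558 -0.183  0.125]
(-0.039, 0.0965, -0.066) [ 0.496 -0.012  0.059]
(0.039, -0.0965, -0.066) [ 0.512 -0.219  0.073]
(0.039, 0.0965, -0.066) [ 0.451 -0.048  0.007]
```

View pics/t6.png

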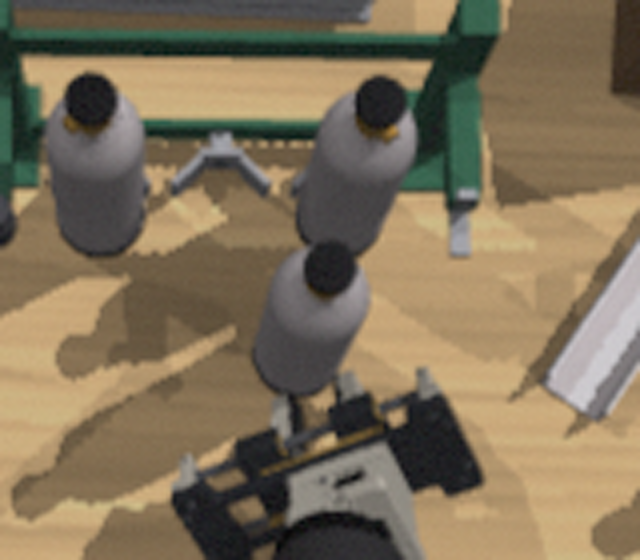

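View pics/s6.png

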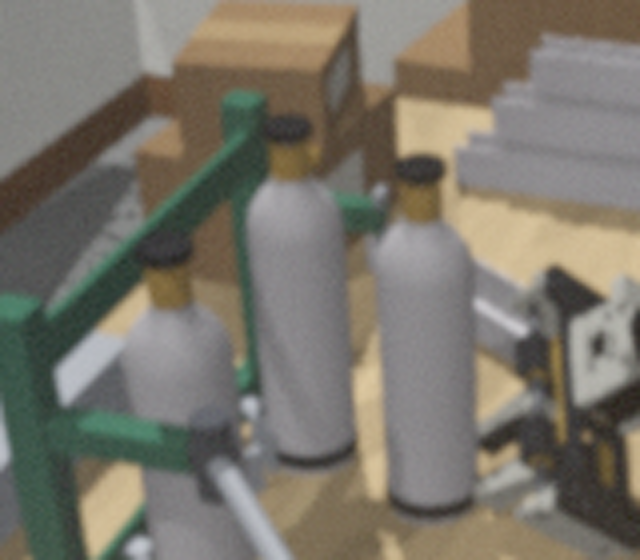

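Run:
```python
from m import *
print(ray(T,302.5,157,.247), tri((302.5,157),(140+420/4,100+168/4)))
```

```text
[ 0.5821 -0.1029  0.247 ] [ 0.5834 -0.1033  0.2429]
```

Request:
move_arm --increments '[[[5.6,5.4,0],-0.015],[[5.6,5.4,0],-0.015],[[5.6,5.4,0],-0.015],[[5.6,5.4,0],-0.015],[[5.6,5.4,0],-0.015],[[5.6,5.4,0],-0.015],[[5.6,5.4,0],-0.015],[[5.6,5.4,0],-0.015]]'

```text
clock: 12.25
tool_pos: [0.5971, -0.0758, 0.0221]
orientation: [-152.7, 41.3, -148.5]
force: [-4.7, -3.5, 2.9]
opening: 0.0299
```

```bash
python3 look.py 7
```

```text
12.25 q [ -33.5856   22.8116  -44.6783 -136.4904  -29.4734   96.8189] tcp [ 0.5971 -0.0758  0.0221] rpy [-152.7143   41.303  -148.5127] F [-4.748  -3.5121  2.9263] op 0.029896257209089866
tilt 48.11474564359907 az z -6.52035597925898 -x: [0.6406 0.3924 0.66  ] az 31.48729081376418 y: [-0.2062  0.9159 -0.3444]
(-0.039, -0.0965, -0.066) [ 0.593 -0.143  0.125]
(-0.039, 0.0965, -0.066) [0.553 0.033 0.059]
(0.039, -0.0965, -0.066) [ 0.543 -0.174  0.074]
(0.039, 0.0965, -0.066) [0.503 0.003 0.007]
```

View pics/t7.png

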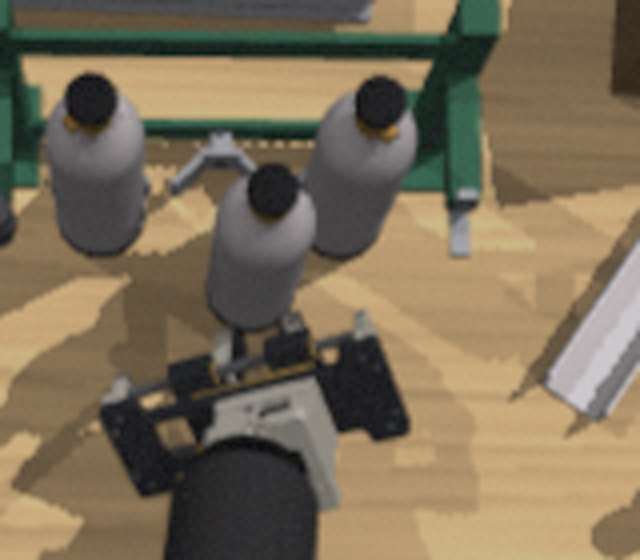

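View pics/s7.png

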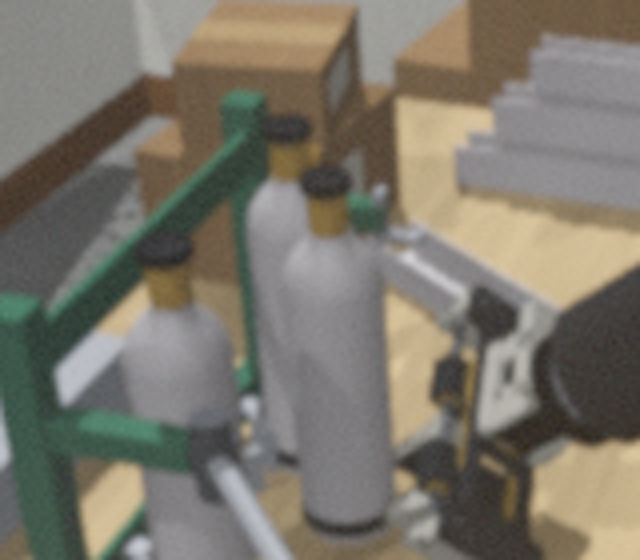

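Request:
move_arm --increments '[[[4.5,2.2,0],-0.01],[[4.5,2.2,0],-0.01],[[4.5,2.2,0],-0.01],[[4.5,2.2,0],-0.01],[[4.5,2.2,0],-0.01],[[4.5,2,0],-0.01],[[4.5,2,0],0],[[3,1,0],0]]'

```text
clock: 13.15
tool_pos: [0.628, -0.059, 0.0216]
orientation: [-153.0, 41.3, -151.9]
force: [-7.2, -3.2, 4.6]
opening: 0.0299
```

```bash
python3 look.py 8
```

```text
13.15 q [ -30.1127   24.8579  -46.4296 -149.5982  -31.0446  104.7095] tcp [ 0.628  -0.059   0.0216] rpy [-152.9662   41.3391 -151.8751] F [-7.1985 -3.1838  4.6447] op 0.02987902383203314
tilt 48.027150434142975 az z -9.56231431570782 -x: [0.6622 0.3539 0.6605] az 28.124901221870434 y: [-0.1551  0.9271 -0.3413]
(-0.039, -0.0965, -0.066) [ 0.62  -0.126  0.124]
(-0.039, 0.0965, -0.066) [0.591 0.052 0.059]
(0.039, -0.0965, -0.066) [ 0.569 -0.154  0.073]
(0.039, 0.0965, -0.066) [0.539 0.025 0.007]
```

View pics/t8.png

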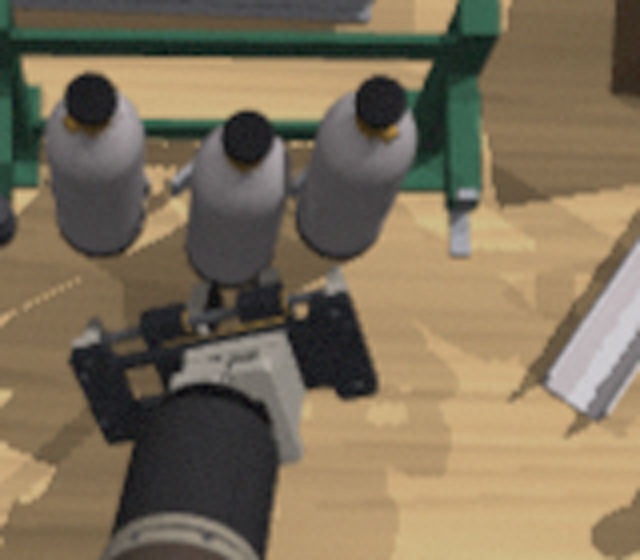

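View pics/s8.png

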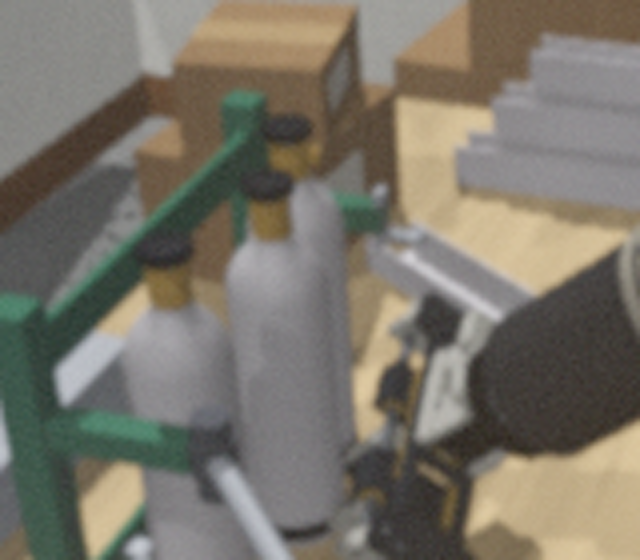

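Request:
move_arm --increments '[[[3,0.5,0],0],[[3,0.5,0],0],[[3,0.5,0],0],[[3,0.5,0],0],[[3,0.3,0],0],[[3,0,0],0],[[2,0,0],0],[[2,0,0],0]]'

```text
clock: 14.05
tool_pos: [0.6447, -0.0544, 0.0215]
orientation: [-153.2, 41.4, -151.4]
force: [-9.3, -2.1, 5.7]
opening: 0.0299
```

```bash
python3 look.py 9
```

```text
14.05 q [ -28.4089   25.232   -44.1011 -149.2874  -29.115   103.0862] tcp [ 0.6447 -0.0544  0.0215] rpy [-153.1769   41.3628 -151.435 ] F [-9.333  -2.1019  5.6971] op 0.029937194436184415
tilt 47.949492308122004 az z -8.85704776647945 -x: [0.6592 0.3589 0.6608] az 28.565038800762874 y: [-0.1648  0.9264 -0.3387]
(-0.039, -0.0965, -0.066) [ 0.638 -0.122  0.124]
(-0.039, 0.0965, -0.066) [0.606 0.057 0.059]
(0.039, -0.0965, -0.066) [ 0.586 -0.15   0.073]
(0.039, 0.0965, -0.066) [0.555 0.029 0.007]
```

View pics/t9.png

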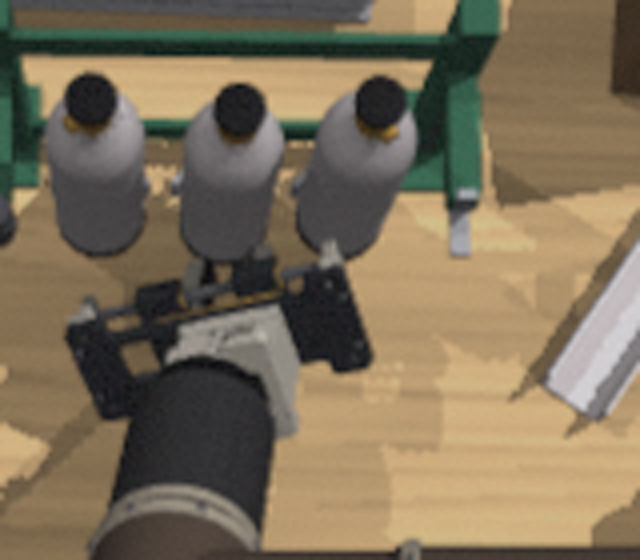

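View pics/s9.png

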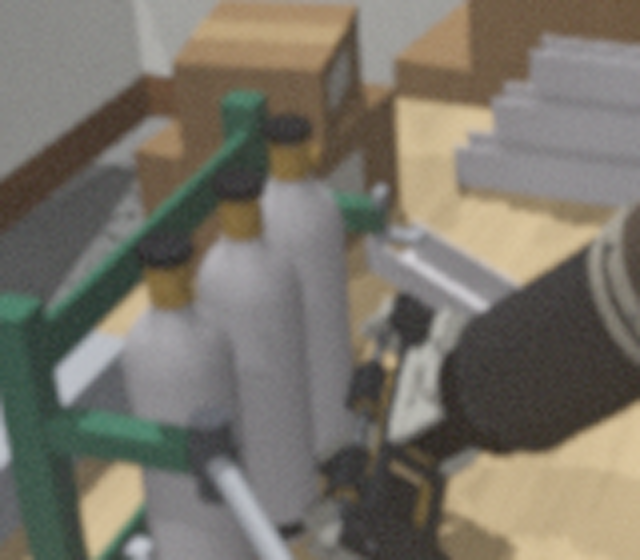

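Run:
```python
from h import *
s=snap("top")
for p in([.638,-.122,.124],[.586,-.15,.073],[.606,.057,.059]):
    u,v=proj(s,p);print((u-220)*4,(v-90)*4)
```

```text
342.0368659833907 233.16824090523528
374.20708409328404 330.26104622437947
68.30716646453266 295.73764621159535
```

Request:
move_arm --increments '[[[2,0.5,0],0],[[2,0.5,0],0],[[2,0.5,0],0],[[2,0.5,0],0],[[0,0,0],0],[[0,0,0],0],[[0,0,0],0],[[0,0,0],0]]'

```text
clock: 15.0
tool_pos: [0.6498, -0.0521, 0.0218]
orientation: [-153.2, 41.5, -151.1]
force: [-1.2, -1.6, 0.7]
opening: 0.0297
```

```bash
python3 look.py 10
```

```text
15.0 q [ -27.8521   25.3028  -43.2572 -148.7416  -28.4812  102.2408] tcp [ 0.6498 -0.0521  0.0218] rpy [-153.2211   41.4503 -151.0812] F [-1.168  -1.5978  0.6802] op 0.0296711325634087
tilt 47.998953720280916 az z -8.402368776051294 -x: [0.6561 0.3625 0.662 ] az 28.9188463201491 y: [-0.1706  0.9257 -0.3377]
(-0.039, -0.0965, -0.066) [ 0.643 -0.12   0.124]
(-0.039, 0.0965, -0.066) [0.61  0.059 0.059]
(0.039, -0.0965, -0.066) [ 0.592 -0.148  0.073]
(0.039, 0.0965, -0.066) [0.559 0.03  0.008]
```

View pics/t10.png

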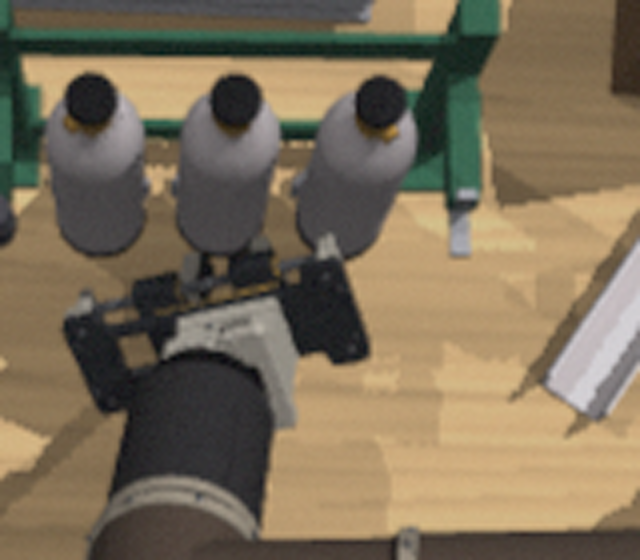

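Request:
move_arm --increments '[[[2,0,0],0],[[2,0,0],0],[[2,0,0],0],[[2,0,0],0],[[2,0,0],0],[[2,0,0],0],[[2,0,0],0],[[2,0,0],0]]'

```text
clock: 15.9
tool_pos: [0.6512, -0.0516, 0.0207]
orientation: [-153.8, 40.8, -151.7]
force: [-21.1, -6.4, 17.9]
opening: 0.0298
```

```bash
python3 look.py 11
```

```text
15.9 q [ -27.2027   25.0021  -42.4393 -148.5867  -26.5698  101.3022] tcp [ 0.6512 -0.0516  0.0207] rpy [-153.7965   40.769  -151.6718] F [-21.0595  -6.4195  17.9313] op 0.029772058632783288
tilt 47.1941232124995 az z -8.674995464456854 -x: [0.6667 0.3594 0.653 ] az 28.328199185452302 y: [-0.1719  0.9266 -0.3344]
(-0.039, -0.0965, -0.066) [ 0.646 -0.12   0.123]
(-0.039, 0.0965, -0.066) [0.613 0.059 0.059]
(0.039, -0.0965, -0.066) [ 0.594 -0.148  0.072]
(0.039, 0.0965, -0.066) [0.561 0.031 0.008]
```

View pics/t11.png

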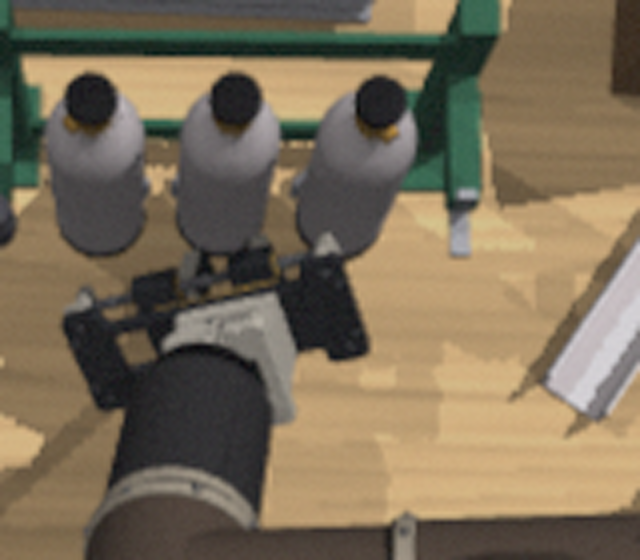

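Request:
move_arm --increments '[[[-6,0,0],0],[[-10,0,0],0],[[-12,0,2],0],[[-14,0,6],0],[[-16,0,20],0],[[-16,0,30],0],[[-16,0,30],0],[[-16,0,30],0]]'

```text
clock: 16.8
tool_pos: [0.5483, -0.0215, 0.0584]
orientation: [-157.6, 39.7, -152.2]
force: [-2.3, 2.9, -0.8]
opening: 0.0302
```

Request:
move_arm --increments '[[[-16,0,30],0],[[-16,0,30],0],[[-16,0,30],0],[[-16,0,30],0],[[-16,0,20],0],[[-20,0,10],0],[[-25,0,0],0],[[-25,0,0],0]]' --jaw -1

```text
clock: 17.6
tool_pos: [0.3999, -0.0055, 0.1124]
orientation: [-151.2, 44.9, -148.1]
force: [0.7, 0.0, -0.7]
opening: 0.0005
```

```bash
python3 look.py 12
python3 - <<'E'
from h import *
s=snap("side");cv2.imwrite("pics/side12.png",s["color"][:,:,::-1])
E
```

```text
17.6 q [  -6.2442  -13.8735  -52.3118 -101.0327   -0.2084   36.9787] tcp [ 0.3999 -0.0055  0.1124] rpy [-151.2403   44.8853 -148.1097] F [ 0.6961  0.0498 -0.652 ] op 0.0005389927202586926
tilt 51.601904851046484 az z -5.983202529162367 -x: [0.6016 0.3743 0.7057] az 31.89029584046605 y: [-0.1748  0.9237 -0.3409]
(-0.039, -0.0965, -0.066) [ 0.389 -0.075  0.214]
(-0.039, 0.0965, -0.066) [0.355 0.104 0.148]
(0.039, -0.0965, -0.066) [ 0.342 -0.104  0.159]
(0.039, 0.0965, -0.066) [0.308 0.074 0.093]
```

View pics/t12.png

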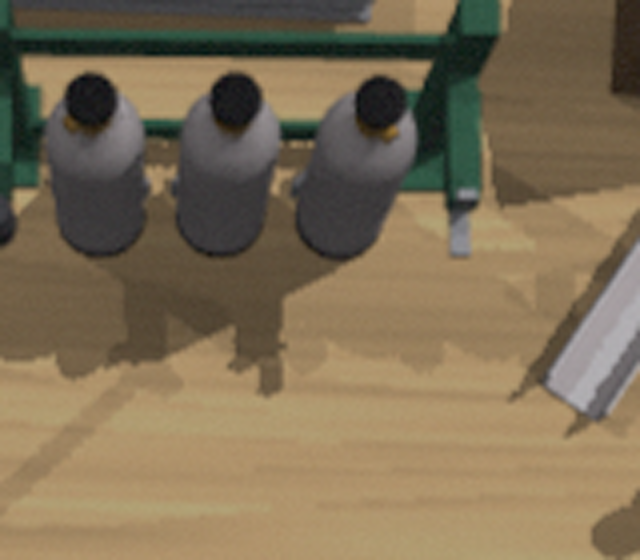

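View pics/side12.png

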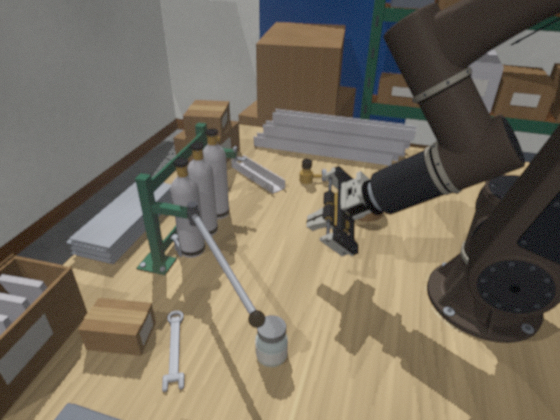

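Request:
move_arm --increments '[[[2,0,28],0.05],[[2,0,28],0.05],[[2,0,28],0.05],[[2,0,28],0.05],[[2,0,28],0.05],[[2,0,28],0.05],[[2,0,28],0.05],[[2,0,28],0.05]]'

```text
clock: 18.55
tool_pos: [0.4569, 0.016, 0.2926]
orientation: [-146.2, 53.3, -115.6]
force: [1.8, 1.7, -1.2]
opening: 0.0006
```

Run:
```python
from h import *
st()
s=snap("side");cv2.imwrite("pics/side13.png",s["color"][:,:,::-1])
s=snap("top");cv2.imwrite("pics/top13.png",s["color"][:,:,::-1])
print("jar",ray(s,150,235,.08),"box top near",ray(s,142,132,.06))
```

```text
18.55 q [ -3.6341 -23.8422 -38.4198 -54.9017 -30.1298  -1.6284] tcp [0.4569 0.016  0.2926] rpy [-146.2333   53.2826 -115.5555] F [ 1.7577  1.7334 -1.2334] op 0.0006066470947076443
tilt 60.197449132251954 az z 24.613466942725086 -x: [0.2579 0.5394 0.8016] az 64.44453722973783 y: [-0.5578  0.7606 -0.3323]
jar [0.404  0.2747 0.08  ] box top near [0.6857 0.3186 0.06  ]
```

View pics/side13.png

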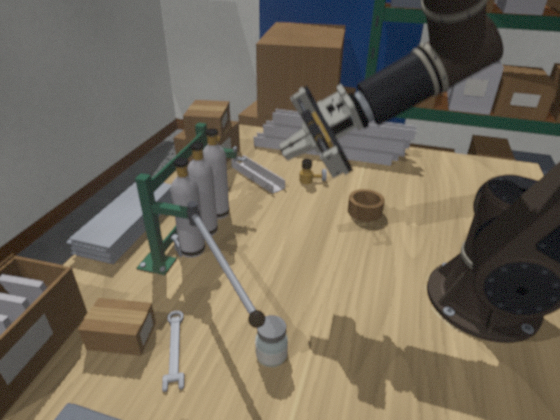

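Request:
move_arm --increments '[[[0,0,-5],-0.07],[[0,0,-5],-0.07],[[0,0,-5],-0.07],[[0,0,-5],-0.07],[[0,0,-5],-0.07],[[0,0,-5],-0.06],[[0,0,-5],-0.06],[[0,0,-5],-0.04]]'

```text
clock: 19.45
tool_pos: [0.4899, 0.0033, 0.25]
orientation: [-139.9, 58.7, -136.4]
force: [-3.1, 2.0, -2.5]
opening: 0.0
```

```bash
python3 -c "from h import *;st()"
```

```text
19.45 q [ -7.7391 -19.6879 -44.199  -98.587   -6.2415  32.7176] tcp [0.4899 0.0033 0.25  ] rpy [-139.9117   58.6843 -136.436 ] F [-3.1484  2.0099 -2.5474] op 4.349491415210616e-05
tilt 66.56931164398797 az z -1.0107819816335617 -x: [0.3766 0.3582 0.8543] az 43.56397889270027 y: [-0.1286  0.9335 -0.3347]
```

Request:
move_arm --increments '[[[0,0,-10],-0.06],[[0,0,-15],-0.05],[[2,0,-20],0],[[2,0,-20],0],[[2,0,-20],0],[[2,0,-20],0],[[2,0,-20],0],[[2,0,-20],0]]'

```text
clock: 20.25
tool_pos: [0.5099, -0.0214, 0.1493]
orientation: [-144.6, 56.8, -144.3]
force: [0.1, -0.9, 0.6]
opening: 0.0005
```

```bash
python3 -c "from h import *;st()"
```

```text
20.25 q [ -41.619     4.2028  -58.2181 -128.3401  -43.3943   86.8014] tcp [ 0.5099 -0.0214  0.1493] rpy [-144.6478   56.7856 -144.2876] F [ 0.1494 -0.9455  0.5652] op 0.0005149010156519859
tilt 63.4634135343975 az z -4.5835596974103 -x: [0.4448 0.3197 0.8366] az 35.71237576892738 y: [-0.083   0.9448 -0.3169]
```

Request:
move_arm --increments '[[[-16,0,-12],0],[[-16,0,-12],0],[[-16,0,-12],0],[[-16,0,-12],0],[[-16,0,-8],0],[[-16,0,-8],0],[[-16,0,-5],0],[[-16,0,-5],0]]'

```text
clock: 21.05
tool_pos: [0.3866, -0.0482, 0.1188]
orientation: [-152.4, 53.8, -149.5]
force: [-0.8, 0.1, -0.3]
opening: 0.0007
```

```bash
python3 -c "
from h import *
o,M=st();corners(o['tool_pos'],M,(-.066,))"
```

```text
21.05 q [-51.2608  -7.8498 -58.2286 -98.7064 -40.4297  61.0104] tcp [ 0.3866 -0.0482  0.1188] rpy [-152.4113   53.7772 -149.5212] F [-0.8089  0.0979 -0.3406] op 0.0007369270296128528
tilt 58.41685173131511 az z -2.453258164915465 -x: [0.5093 0.2997 0.8067] az 30.478834704622674 y: [-0.1276  0.9533 -0.2737]
(-0.039, -0.0965, -0.066) [ 0.363 -0.126  0.211]
(-0.039, 0.0965, -0.066) [0.338 0.058 0.158]
(0.039, -0.0965, -0.066) [ 0.323 -0.149  0.148]
(0.039, 0.0965, -0.066) [0.298 0.034 0.095]
```

Request:
move_arm --increments '[[[5,-10,30],0.05],[[5,-15,30],0.08],[[0,-20,30],0.1],[[0,-25,30],0.12],[[0,-25,25],0.12],[[0,-25,20],0.12],[[0,-25,15],0.12],[[0,-25,10],0.12]]'

```text
clock: 21.85
tool_pos: [0.3815, -0.2093, 0.284]
orientation: [-153.8, 52.9, -103.6]
force: [1.1, -0.8, 0.0]
opening: 0.0004
```

```bash
python3 -c "
from h import *
o,M=st()
s=snap('side');cv2.imwrite('pics/side14.png',s['color'][:,:,::-1])"
```

```text
21.85 q [-56.5978   6.2892 -13.8343 -55.5766 -88.1464  41.3828] tcp [ 0.3815 -0.2093  0.284 ] rpy [-153.7674   52.8549 -103.6221] F [ 1.1247 -0.7522  0.0295] op 0.00042982773509139
tilt 57.20430729729957 az z 44.65377807510258 -x: [0.1422 0.5869 0.7971] az 76.3779130360585 y: [-0.7888  0.5537 -0.2669]
```

View pics/side14.png

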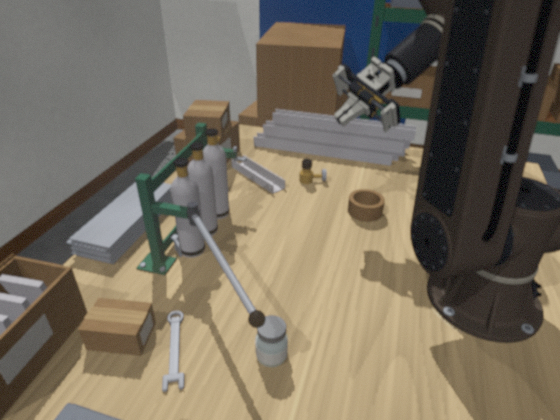

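Request:
move_arm --increments '[[[-4,-20,8],0.13],[[-4,-20,8],0.13],[[-4,-20,8],0.13],[[-4,-20,8],0.13],[[-4,-20,8],0.13],[[-4,-20,8],0.13],[[-4,-20,8],0.13],[[-4,-20,8],0.13]]'

```text
clock: 22.7
tool_pos: [0.3509, -0.3834, 0.3362]
orientation: [-154.6, 54.0, -43.0]
force: [-0.2, -0.7, -0.6]
opening: 0.0004
```

```bash
python3 -c "
from h import *
o,M=st()"
```

```text
22.7 q [ -45.9858   35.9322   30.3059  -32.8654 -134.2137   67.6782] tcp [ 0.3509 -0.3834  0.3362] rpy [-154.6459   54.032   -42.9559] F [-0.2065 -0.6821 -0.6412] op 0.0004343053814780263
tilt 57.94310641960965 az z 106.69610243183305 -x: [-0.4299  0.4002  0.8093] az 137.0441223767888 y: [-0.8694 -0.4252 -0.2515]
```

Request:
move_arm --increments '[[[18,-20,0],0.1],[[18,-20,0],0.1],[[18,-20,0],0.1],[[18,-20,0],0.08],[[20,-24,0],0.03],[[20,-24,0],0],[[20,-24,0],0],[[20,-24,0],0]]'

```text
clock: 23.5
tool_pos: [0.4652, -0.5145, 0.2921]
orientation: [-155.0, 54.7, -18.0]
force: [0.0, 0.2, 0.0]
opening: 0.0003
```

```bash
python3 -c "
from h import *
o,M=st()"
```

```text
23.5 q [ -37.6958   61.954    71.6054  -21.4621 -156.1683   81.5834] tcp [ 0.4652 -0.5145  0.2921] rpy [-155.0434   54.6869  -17.9949] F [0.021  0.1757 0.0483] op 0.0002665571111449821
tilt 58.394273675745886 az z 132.3080009676717 -x: [-0.5498  0.1786  0.816 ] az 162.00506717303912 y: [-0.6075 -0.7559 -0.2439]
```

Request:
move_arm --increments '[[[28,-31,5],0],[[28,-31,5],0],[[28,-31,5],0],[[28,-31,5],0],[[28,-31,5],0],[[28,-31,5],0],[[28,-31,5],0],[[28,-31,5],0]]'

```text
clock: 24.3
tool_pos: [0.4785, -0.5575, 0.2359]
orientation: [-162.9, 48.8, -21.6]
force: [0.3, -0.1, -0.2]
opening: 0.0002
```

Request:
move_arm --increments '[[[28,-31,8],0],[[28,-31,8],0],[[28,-31,8],0],[[28,-31,8],0],[[28,-31,8],0],[[28,-31,8],0],[[28,-31,8],0],[[28,-31,8],0]]'

```text
clock: 25.1
tool_pos: [0.4969, -0.6017, 0.2125]
orientation: [-171.1, 40.7, -24.2]
force: [-0.1, -0.1, -0.2]
opening: 0.0008
```

```bash
python3 -c "
from h import *
o,M=st()"
```

```text
25.1 q [ -36.6115   65.4216   71.6548   -1.1581 -137.7583   98.4905] tcp [ 0.4969 -0.6017  0.2125] rpy [-171.0616   40.7355  -24.2346] F [-0.0597 -0.0909 -0.1634] op 0.0008152705507195233
tilt 41.53690076699041 az z 142.21442962753238 -x: [-0.691   0.311   0.6526] az 155.76541176163488 y: [-0.4979 -0.8592 -0.1177]
```

Request:
move_arm --increments '[[[30,-30,18],0],[[30,-30,18],0],[[30,-30,18],0],[[30,-30,18],0],[[30,-30,18],0],[[30,-30,18],0],[[30,-30,18],0],[[30,-30,18],0]]'

```text
clock: 25.9
tool_pos: [0.5263, -0.6338, 0.2559]
orientation: [-179.5, 30.4, -25.3]
force: [0.3, 0.0, -0.2]
opening: 0.0004
```

Request:
move_arm --increments '[[[32,-32,18],0],[[32,-32,18],0],[[32,-32,18],0],[[32,-32,18],0],[[32,-32,18],0],[[32,-32,18],0],[[32,-32,18],0],[[32,-32,18],0]]'

```text
clock: 26.7
tool_pos: [0.5749, -0.692, 0.2773]
orientation: [171.6, 18.1, -24.3]
force: [1.0, -1.0, 0.1]
opening: 0.0002
```

```bash
python3 -c "
from h import *
o,M=st()"
```

```text
26.7 q [ -33.4593   60.0956   71.6519   12.6146 -117.609   104.777 ] tcp [ 0.5749 -0.692   0.2773] rpy [171.5797  18.1407 -24.3141] F [ 0.9697 -1.0471  0.0701] op 0.00022742311538096686
tilt 19.939840108266043 az z -178.88575828191085 -x: [-0.866   0.3913  0.3114] az 155.68594349231952 y: [-0.3658 -0.9203  0.1392]
```

Request:
move_arm --increments '[[[44,-10,10],0],[[44,-10,10],0],[[44,-10,10],0],[[44,-10,10],0],[[44,-10,10],0],[[44,-10,10],0],[[44,-10,10],0],[[44,-10,10],0]]'

```text
clock: 27.5
tool_pos: [0.7563, -0.6263, 0.254]
orientation: [165.0, 6.0, -21.7]
force: [-0.2, -0.4, -1.0]
opening: 0.0006
```

```bash
python3 -c "
from h import *
o,M=st()"
```

```text
27.5 q [ -22.8689   61.5758   71.6497   15.6565 -105.2056   95.3991] tcp [ 0.7563 -0.6263  0.254 ] rpy [165.0231   5.999  -21.7089] F [-0.1717 -0.4029 -1.0424] op 0.0005740763603317255
tilt 16.108129539827516 az z -133.0479943826227 -x: [-0.924   0.3679  0.1045] az 158.29109492862574 y: [-0.3322 -0.9075  0.257 ]
```

Request:
move_arm --increments '[[[-36,30,12],0],[[-36,32,12],0],[[-36,32,12],0],[[-36,32,12],0],[[-36,32,12],0],[[-36,32,12],0],[[-36,32,12],0],[[-36,32,12],0]]'

```text
clock: 28.3
tool_pos: [0.5017, -0.3859, 0.3171]
orientation: [164.9, 6.8, -21.2]
force: [0.9, 1.5, 1.7]
opening: 0.0005
```

Request:
move_arm --increments '[[[-3,42,4],0],[[-3,42,4],0],[[-3,42,4],0],[[-3,42,4],0],[[-3,42,4],0],[[-3,42,4],0],[[-3,42,4],0],[[-3,42,4],0]]'

```text
clock: 29.1
tool_pos: [0.4745, -0.0361, 0.3566]
orientation: [165.2, 5.5, -21.1]
force: [1.1, -0.3, 0.1]
opening: 0.0004
```

```bash
python3 -c "
from h import *
o,M=st();corners([0.507,.288,.13],M,(-.066,))"
```

```text
29.1 q [ 24.8623   4.9171  -7.3243   6.3165 -92.1962  44.1891] tcp [ 0.4745 -0.0361  0.3566] rpy [165.2414   5.5396 -21.1086] F [ 1.1278 -0.2821  0.106 ] op 0.00038848110329282393
tilt 15.742368142955332 az z -131.2332546924713 -x: [-0.9285  0.3585  0.0965] az 158.8914282853011 y: [-0.3253 -0.911   0.2536]
(-0.039, -0.0965, -0.066) [0.514 0.403 0.173]
(-0.039, 0.0965, -0.066) [0.451 0.228 0.222]
(0.039, -0.0965, -0.066) [0.586 0.375 0.165]
(0.039, 0.0965, -0.066) [0.524 0.2   0.214]
```

Request:
move_arm --increments '[[[6,42,0],0],[[6,42,0],0],[[6,42,0],0],[[6,42,0],0],[[6,42,0],0],[[6,42,0],0],[[6,42,0],0],[[6,42,0],0]]'

```text
clock: 29.9
tool_pos: [0.5229, 0.3199, 0.3612]
orientation: [166.1, 4.7, -20.7]
force: [1.1, -0.3, 0.5]
opening: 0.0006
```

```bash
python3 -c "
from h import *
o,M=st()
s=snap('top');cv2.imwrite('pics/top15.png',s['color'][:,:,::-1])
s=snap('side');cv2.imwrite('pics/side15.png',s['color'][:,:,::-1])"
```

```text
29.9 q [  49.8765   20.912    16.6032    0.2998 -100.3266   20.005 ] tcp [0.5229 0.3199 0.3612] rpy [166.1132   4.6768 -20.7042] F [ 1.1472 -0.2514  0.5229] op 0.0005544302505128833
tilt 14.638503551185932 az z -128.9563890948372 -x: [-0.9323  0.3524  0.0815] az 159.2958000022849 y: [-0.3249 -0.915   0.2392]
```

View pics/side15.png

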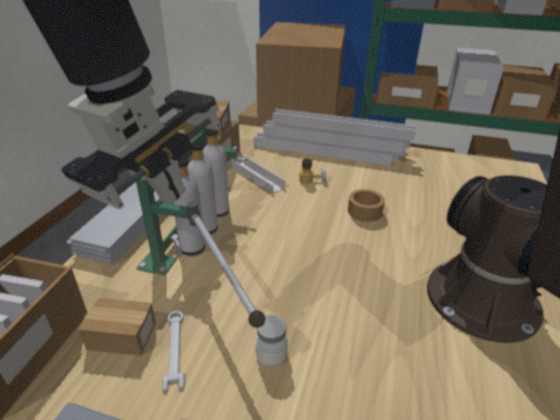

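View pics/top15.png

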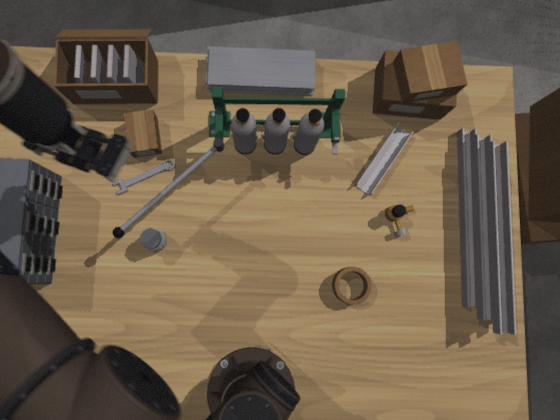

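Request:
move_arm --increments '[[[-1,-2,-30],0],[[-1,-2,-30],0],[[-1,-2,-30],0],[[-1,-2,-30],0],[[-1,-2,-30],0],[[-1,-2,-30],0],[[-1,-2,-30],0],[[-1,-2,-15],0]]'

```text
clock: 30.8
tool_pos: [0.5158, 0.312, 0.1287]
orientation: [166.8, 4.1, -20.2]
force: [0.2, 0.0, -0.3]
opening: 0.0003
```

```bash
python3 -c "
from h import *
o,M=st();corners(o['tool_pos'],M,(-.066,))
s=snap('side');crop(s,'pics/s16.png',100,80,300,230,4)"
```

```text
30.8 q [ 50.128   26.1751  -5.6914   0.6525 -71.9293  19.9079] tcp [0.5158 0.312  0.1287] rpy [166.8139   4.1352 -20.1648] F [ 0.2227  0.0403 -0.2801] op 0.00033195304415031325
tilt 13.808392800614872 az z -127.27221057391965 -x: [-0.9363  0.3438  0.0721] az 159.83519662568418 y: [-0.3202 -0.9196  0.2275]
(-0.039, -0.0965, -0.066) [0.52  0.427 0.174]
(-0.039, 0.0965, -0.066) [0.458 0.249 0.218]
(0.039, -0.0965, -0.066) [0.593 0.4   0.168]
(0.039, 0.0965, -0.066) [0.531 0.222 0.212]
```

View pics/s16.png

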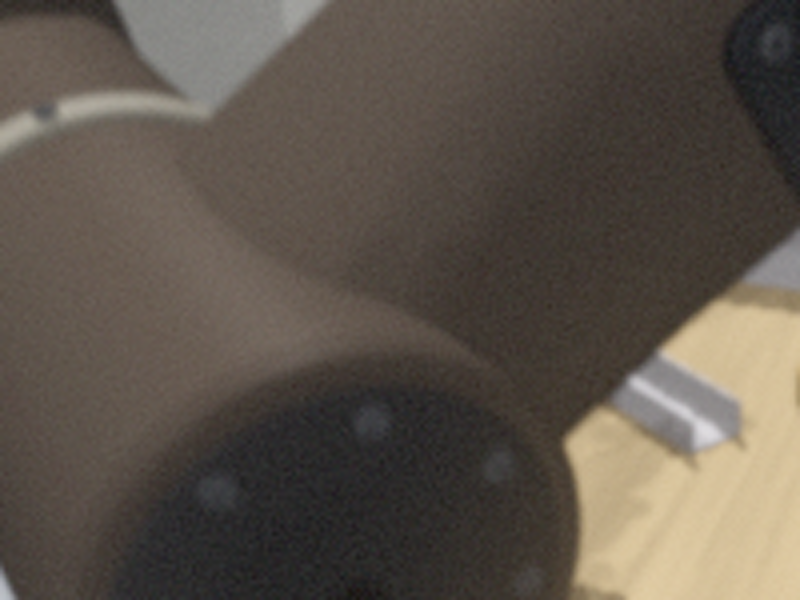

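Request:
move_arm --increments '[[[-14,-8,0],0],[[-14,-10,0],0],[[-13,-10,0],0],[[-13,-11,0],0],[[-11,-12,0],0],[[-11,-13,0],0],[[-10,-14,0],0],[[-9,-14,0],0]]'

```text
clock: 31.65
tool_pos: [0.4228, 0.223, 0.1312]
orientation: [167.6, 3.6, -19.9]
force: [1.7, 0.5, -0.6]
opening: 0.0001
```

```bash
python3 -c "
from h import *
o,M=st();d=o['tool_pos'][:2]-[.628,.099];print(np.hypot(*d),np.degrees(np.arctan2(d[1],d[0]))%360)
s=snap('top');cv2.imwrite('pics/top17.png',s['color'][:,:,::-1])"
```

```text
31.65 q [ 51.9376  14.6428 -22.944    0.6112 -65.328   18.2482] tcp [0.4228 0.223  0.1312] rpy [167.5644   3.5525 -19.8834] F [ 1.7275  0.5157 -0.6027] op 0.00011852002291395627
tilt 12.92534813075425 az z -125.57855261873597 -x: [-0.9386  0.3395  0.062 ] az 160.11661908399415 y: [-0.3196 -0.9229  0.2149]
0.23970902570994077 148.86303313614394
```

View pics/top17.png

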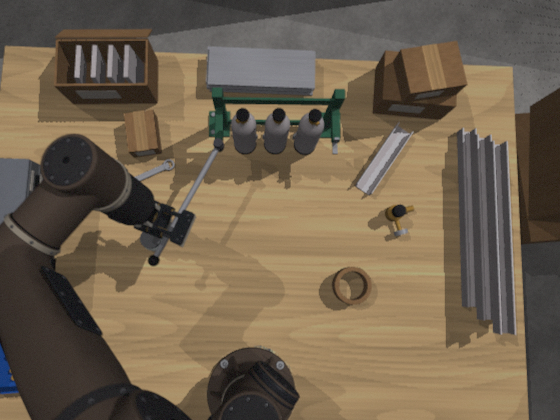

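Request:
move_arm --increments '[[[-9,-15,0],0],[[-7,-15,0],0],[[-6,-16,0],0],[[-5,-16,0],0],[[-4,-16,0],0],[[-2,-17,0],0],[[-2,-16,0],0],[[0,-17,0],0]]'

```text
clock: 32.5
tool_pos: [0.3879, 0.0893, 0.1349]
orientation: [168.2, 3.2, -19.7]
force: [1.3, 1.0, 1.2]
opening: 0.0008
```

```bash
cat > b.py <<'E'
import sys
from h import *
o,M=st();d=o['tool_pos'][:2]-[.628,.099];print(np.hypot(*d),np.degrees(np.arctan2(d[1],d[0]))%360)
s=snap('top');cv2.imwrite(f'pics/top{sys.argv[1]}.png',s['color'][:,:,::-1])
E
python3 b.py 18
```

```text
32.5 q [ 44.2892   5.6731 -34.6257   2.6371 -61.7635  24.883 ] tcp [0.3879 0.0893 0.1349] rpy [168.1698   3.225  -19.6687] F [1.3402 0.9762 1.1719] op 0.0007714561100163589
tilt 12.25581528285149 az z -124.70245933902892 -x: [-0.9402  0.336   0.0563] az 160.33130369047362 y: [-0.3186 -0.9255  0.2047]
0.2403391816148164 182.31650619987963
```

View pics/top18.png

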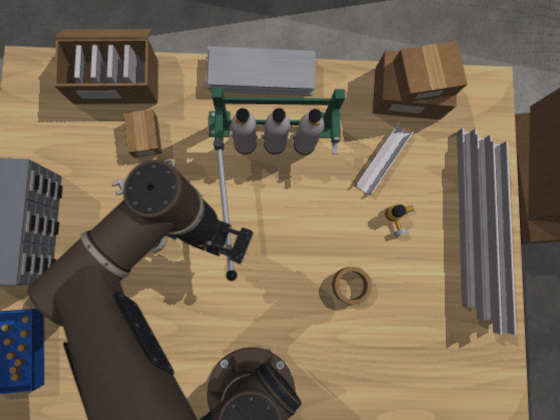

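Request:
move_arm --increments '[[[1,-17,-1],0],[[2,-17,-1],0],[[3,-17,-1],0],[[4,-17,-1],0],[[6,-16,-1],0],[[6,-16,-1],0],[[8,-16,0],0],[[9,-15,0],0]]'

```text
clock: 33.35
tool_pos: [0.4239, -0.0541, 0.1286]
orientation: [168.0, 3.4, -19.9]
force: [1.0, 2.4, 0.7]
opening: 0.0004
```

```bash
python3 b.py 19
```

```text
33.35 q [ 25.2739   7.1873 -35.646    7.0727 -58.2656  40.8893] tcp [ 0.4239 -0.0541  0.1286] rpy [168.0403   3.421  -19.8872] F [1.0268 2.4247 0.725 ] op 0.00041885334627726924
tilt 12.432470744460844 az z -125.62054867692636 -x: [-0.9387  0.3396  0.0597] az 160.11278539672955 y: [-0.3212 -0.9242  0.2069]
0.2551823852846908 216.87824927921622
```

View pics/top19.png

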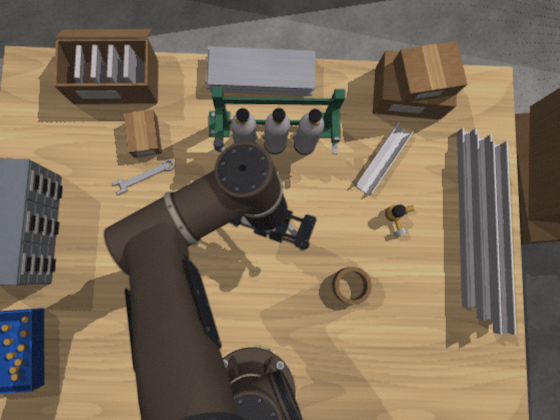

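Request:
move_arm --increments '[[[9,-11,0],0],[[9,-10,0],0],[[10,-10,0],0],[[10,-9,0],0],[[11,-8,0],0],[[11,-8,0],0],[[11,-7,0],0],[[8,-4,0],0]]'

```text
clock: 34.2
tool_pos: [0.5028, -0.1299, 0.1272]
orientation: [167.8, 3.8, -20.2]
force: [-0.5, 0.7, 1.2]
opening: 0.0003
```

```bash
python3 b.py 20
python3 - <<'E'
from h import *
s=snap("side");crop(s,"pics/s20.png",140,90,340,240,4)
E
```

```text
34.2 q [ 13.3285  15.0512 -26.5006   9.4661 -58.7657  51.216 ] tcp [ 0.5028 -0.1299  0.1272] rpy [167.7657   3.8209 -20.2176] F [-0.4671  0.7069  1.2412] op 0.00030646543424152594
tilt 12.808347572155162 az z -127.3009261486932 -x: [-0.9363  0.3448  0.0666] az 159.78243625485132 y: [-0.3245 -0.922   0.2114]
0.26093918619423667 241.32620698943055
```

View pics/s20.png

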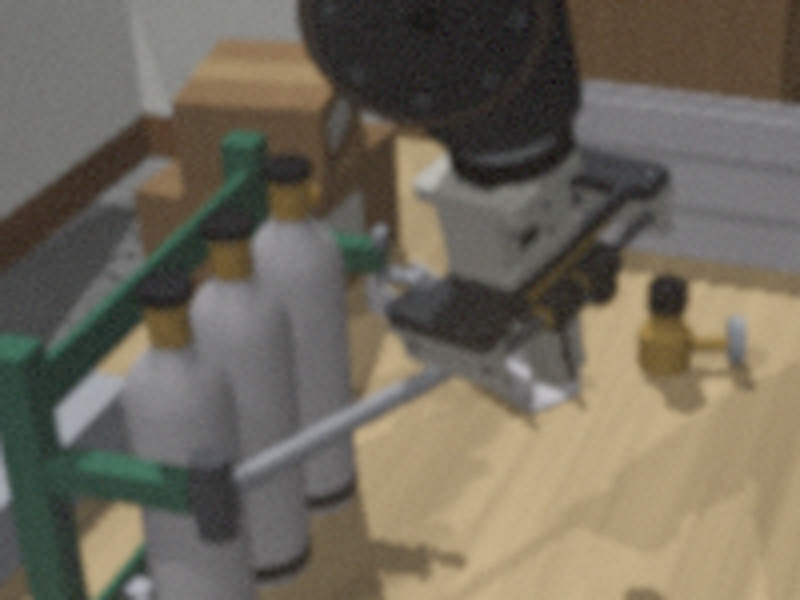

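View pics/top20.png

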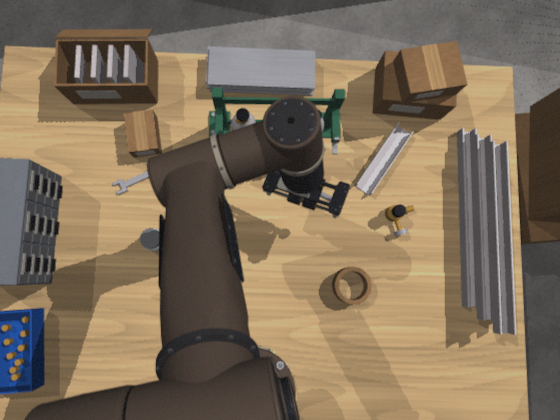

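Request:
move_arm --increments '[[[-10,4,5],0],[[-10,4,20],0],[[0,0,35],0],[[0,-15,35],-0.06],[[0,-30,30],-0.06],[[8,-35,25],-0.06],[[10,-40,15],-0.06],[[15,-40,10],-0.06]]'

```text
clock: 35.1
tool_pos: [0.5055, -0.2792, 0.3121]
orientation: [167.8, 3.9, -37.4]
force: [0.3, 1.0, 1.2]
opening: 0.0007
```

Request:
move_arm --increments '[[[26,-38,2],-0.07],[[26,-38,2],-0.07],[[26,-38,2],-0.07],[[26,-38,2],-0.07],[[26,-38,2],-0.07],[[26,-38,2],-0.07],[[26,-38,2],-0.07],[[26,-38,2],-0.07]]'

```text
clock: 35.9
tool_pos: [0.6934, -0.5648, 0.3314]
orientation: [168.3, 2.6, -68.8]
force: [90.8, -0.0, 113.7]
opening: 0.0003
```

```bash
python3 b.py 21;python3 - <<'E'
from h import *
s=snap("side");crop(s,"pics/s21.png",140,90,340,240,4)
E
```

```text
35.9 q [ -24.0734   54.9661   71.7513    7.2343 -116.7232   48.2332] tcp [ 0.6934 -0.5648  0.3314] rpy [168.2987   2.6285 -68.804 ] F [ 90.8224  -0.0463 113.7197] op 0.0003352443945090829
tilt 11.988883259576603 az z -171.2892955973127 -x: [-0.3612  0.9314  0.0459] az 111.19600674295701 y: [-0.9096 -0.3627  0.2026]
0.6669673879020984 275.6266324578234
```

View pics/top21.png

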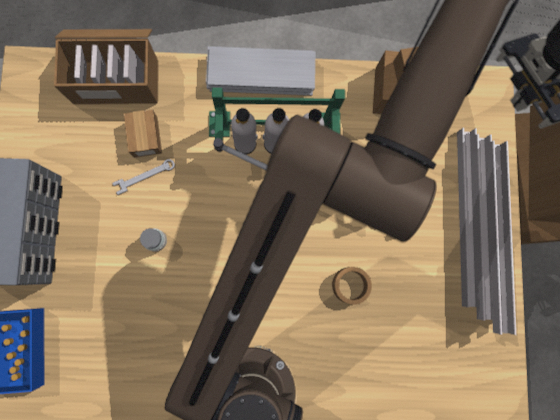

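Run:
```python
from h import *
st()
s=snap("side");cv2.imwrite("pics/side22.png",s["color"][:,:,::-1])
st()
```

```text
36.0 q [ -24.2975   55.86     70.8012    6.9225 -116.7876   48.2098] tcp [ 0.6902 -0.5652  0.3107] rpy [167.167    4.1915 -69.0407] F [ 2.1111  0.4229 -8.0557] op 0.00014191355838744617
tilt 13.489223102330332 az z -176.82969334135336 -x: [-0.3567  0.9313  0.0731] az 110.9593077665353 y: [-0.9047 -0.3639  0.2215]
36.05 q [ -24.192    55.5766   71.0916    6.9583 -116.6462   48.2645] tcp [ 0.6925 -0.5647  0.3168] rpy [167.6465   3.6683 -68.8419] F [ 0.9885 -0.0569 -0.7644] op 0.0006572409661958883
tilt 12.878536475553028 az z -175.1262975536135 -x: [-0.3602  0.9307  0.064 ] az 111.15810326859612 y: [-0.9061 -0.3654  0.2135]
```

View pics/side22.png

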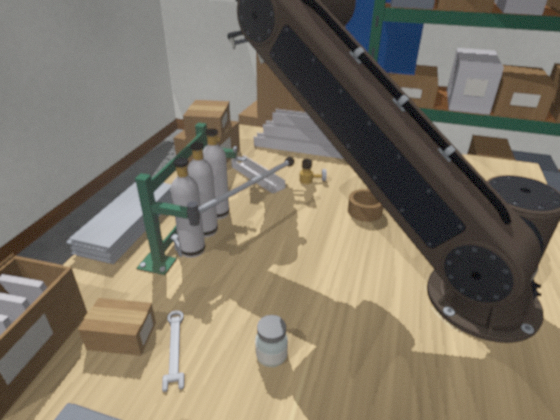

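Request:
move_arm --increments '[[[8,-8,0],0],[[12,-12,0],0],[[16,-17,2],0],[[20,-21,4],0],[[24,-25,5],0],[[26,-27,6],0],[[28,-28,6],0],[[28,-28,6],0]]'

```text
clock: 36.85
tool_pos: [0.7404, -0.6435, 0.2962]
orientation: [172.1, -6.6, -66.9]
force: [0.1, 0.0, 1.0]
opening: 0.0002
```

```bash
python3 -c "
from h import *
st()"
```

```text
36.85 q [ -25.8727   57.6093   71.7105   10.5939 -104.1734   51.0941] tcp [ 0.7404 -0.6435  0.2962] rpy [172.0734  -6.5548 -66.9185] F [0.1436 0.0015 1.0387] op 0.00024094882678760127
tilt 10.272400889323986 az z -117.57145193151007 -x: [-0.3895  0.9139 -0.1142] az 113.08149400977997 y: [-0.9173 -0.3738  0.137 ]
```

Request:
move_arm --increments '[[[28,-27,8],0],[[28,-27,8],0],[[28,-27,8],0],[[28,-27,8],0],[[28,-27,8],0],[[28,-27,8],0],[[28,-27,8],0],[[28,-27,8],0]]'

```text
clock: 37.65
tool_pos: [0.8108, -0.7411, 0.2906]
orientation: [177.6, -21.1, -65.7]
force: [-0.6, 0.0, 0.0]
opening: 0.0005
```

```bash
python3 -c "
from h import *
st()"
```

```text
37.65 q [-27.5386  59.944   71.712   14.8765 -86.4828  52.4223] tcp [ 0.8108 -0.7411  0.2906] rpy [177.5635 -21.1377 -65.7475] F [-0.6298  0.0176  0.0397] op 0.0004907383436875035
tilt 21.271306841886666 az z -72.47718177944118 -x: [-0.3831  0.8504 -0.3606] az 114.2525009645742 y: [-0.9172 -0.3964  0.0397]
```

Request:
move_arm --increments '[[[-14,20,3],0.03],[[-20,34,4],0.07],[[-22,36,4],0.07],[[-22,36,4],0.07],[[-22,36,4],0.07],[[-22,36,4],0.07],[[-22,36,4],0.07],[[-22,36,4],0.07]]'

```text
clock: 38.45
tool_pos: [0.6535, -0.4781, 0.3225]
orientation: [177.8, -22.6, -35.7]
force: [0.6, 0.3, 0.0]
opening: 0.0005
```

Request:
move_arm --increments '[[[-22,36,0],0.08],[[-22,36,0],0.08],[[-22,36,0],0.08],[[-22,36,0],0.08],[[-20,36,0],0.08],[[-20,34,0],0.08],[[-18,30,0],0.08],[[-10,20,0],0.05]]'

```text
clock: 39.25
tool_pos: [0.4958, -0.2044, 0.3535]
orientation: [177.8, -26.0, 1.2]
force: [0.5, 0.7, 0.3]
opening: 0.0007
```

```bash
python3 b.py 23;python3 - <<'E'
from h import *
s=snap("side");crop(s,"pics/s23.png",140,90,340,240,4)
E
```

```text
39.25 q [ -0.2558 -11.8323 -24.4616   2.0317 -51.3042  90.0777] tcp [ 0.4958 -0.2044  0.3535] rpy [177.7554 -26.039    1.2442] F [0.4762 0.7429 0.3459] op 0.0006899446566412202
tilt 26.12886590618056 az z -3.8579656561337754 -x: [-0.8983 -0.0195 -0.439 ] az -178.75580312542507 y: [ 0.0045 -0.9994  0.0352]
0.330924074829664 246.44685243511242
```

View pics/top23.png

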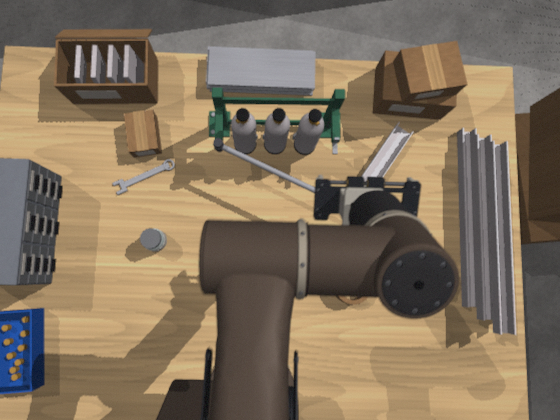

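View pics/s23.png

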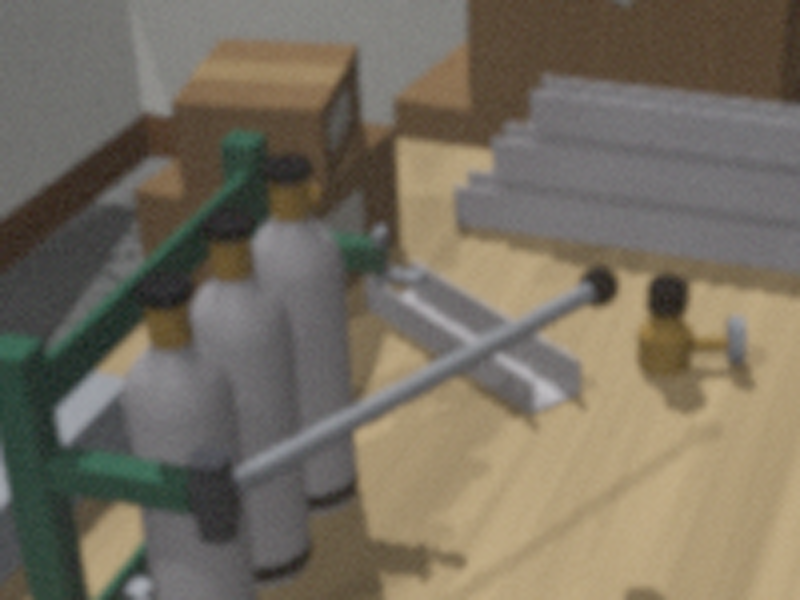

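Request:
move_arm --increments '[[[-6,14,-20],0],[[-5,14,-28],0],[[-4,14,-28],0],[[-2,14,-28],0],[[0,14,-28],0],[[0,14,-28],0],[[0,10,-28],0],[[0,0,-14],0]]'

```text
clock: 40.15
tool_pos: [0.4932, -0.1049, 0.1752]
orientation: [178.5, -29.1, 1.3]
force: [-1.3, -0.6, -1.3]
opening: 0.0003
```

```bash
python3 b.py 24;python3 - <<'E'
from h import *
s=snap("side");crop(s,"pics/s24.png",140,90,340,240,4);print(ray(s,289.75,161.25,.16))
E
```

```text
40.15 q [ 13.0837  -9.327  -58.2813  29.7991 -14.6126  50.6642] tcp [ 0.4932 -0.1049  0.1752] rpy [178.4595 -29.089    1.3232] F [-1.2861 -0.648  -1.3115] op 0.0003066205766984715
tilt 29.126203662431827 az z -1.8429050259541768 -x: [-0.8736 -0.0202 -0.4862] az -178.6767860309361 y: [ 0.01   -0.9997  0.0235]
0.24446605731204105 236.5265503858463
[ 0.4952 -0.1948  0.16  ]
```

View pics/s24.png

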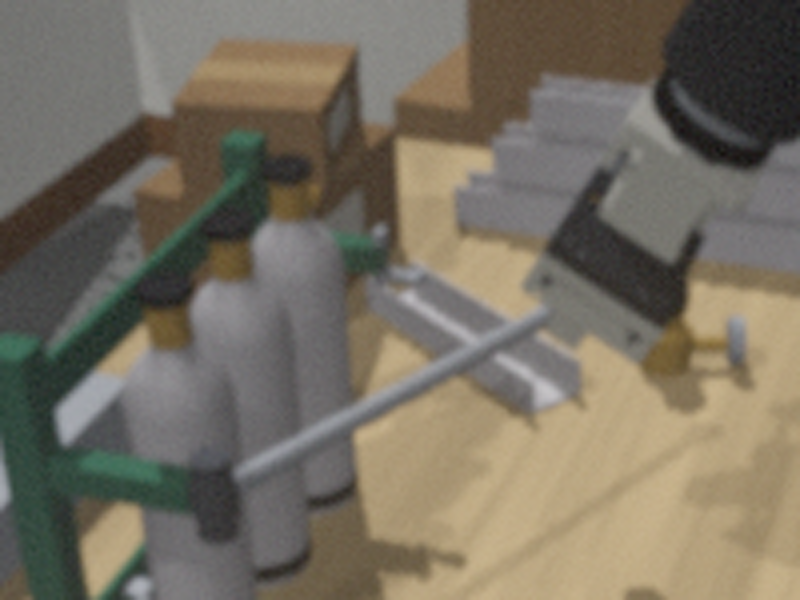

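Request:
move_arm --increments '[[[2,12,0],0],[[3,12,0],0],[[4,12,-2],0],[[5,12,-4],0],[[5,12,-6],0],[[5,10,-8],0],[[5,6,-10],0],[[2,2,-10],0]]'

```text
clock: 41.05
tool_pos: [0.5416, -0.0333, 0.1699]
orientation: [179.8, -28.6, 0.9]
force: [0.5, 0.2, -0.2]
opening: 0.0005
```

```bash
python3 b.py 25;python3 - <<'E'
from h import *
s=snap("side");crop(s,"pics/s25.png",140,90,340,240,4)
E
```

```text
41.05 q [ 17.3167  -4.3205 -58.0996  42.9242 -11.7756  33.1392] tcp [ 0.5416 -0.0333  0.1699] rpy [179.7932 -28.589    0.8646] F [ 0.4686  0.2129 -0.2408] op 0.0004905594711968556
tilt 28.589675629887022 az z 0.4324925980499702 -x: [-0.878  -0.0132 -0.4785] az -179.13542504199944 y: [ 0.0134 -0.9999  0.0032]
0.15803334320735174 236.84186555878176
```

View pics/s25.png

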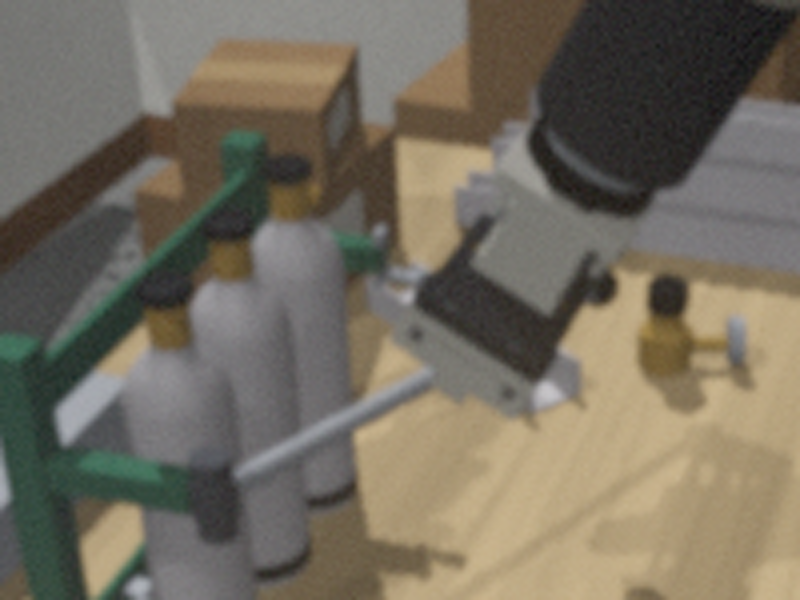

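Request:
move_arm --increments '[[[-1,0,-5],0],[[-1,0,-5],0],[[-1,0,-5],0],[[-1,0,-5],0],[[-1,0,-5],0],[[-1,0,-5],0],[[-1,0,-5],0],[[-1,0,-5],0]]'

```text
clock: 41.95
tool_pos: [0.5394, -0.0409, 0.1448]
orientation: [-179.3, -26.9, 0.7]
force: [0.4, 0.2, 0.6]
opening: 0.0003
```

```bash
python3 b.py 26;python3 - <<'E'
from h import *
s=snap("side");crop(s,"pics/s26.png",140,90,340,240,4)
E
```

```text
41.95 q [ 15.8143  -1.6918 -58.2165  40.3528  -9.4461  36.5162] tcp [ 0.5394 -0.0409  0.1448] rpy [-179.3124  -26.8915    0.7097] F [0.4365 0.2369 0.5525] op 0.00028005453590792726
tilt 26.899672949591917 az z 2.229752529306918 -x: [-0.8918 -0.011  -0.4523] az -179.29028123031463 y: [ 0.0178 -0.9998 -0.0107]
0.16562361771857947 237.63997675956017
```

View pics/s26.png

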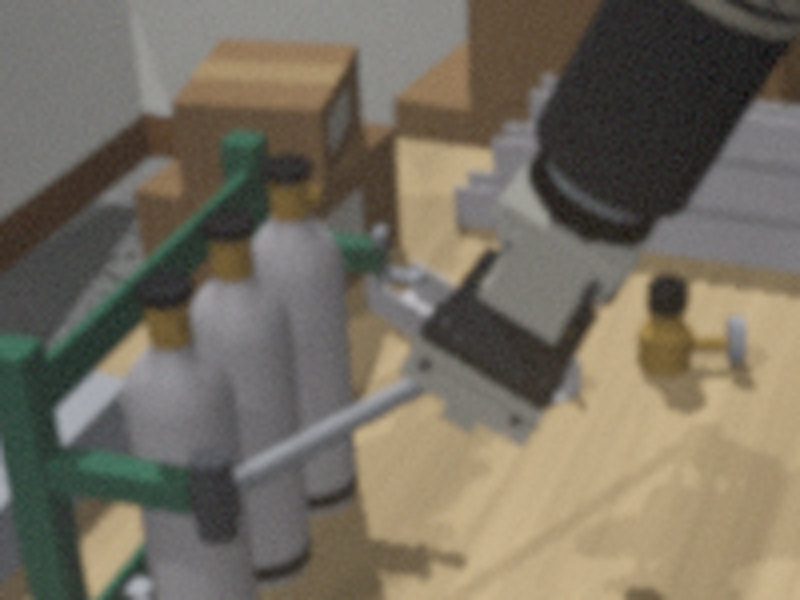

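Request:
move_arm --increments '[[[7,0.5,0],0],[[8,0.5,0],0],[[8,0.5,0],0],[[8,0.5,0],0],[[8,0.5,0],0],[[8,0.5,0],0],[[8,0.5,0],0],[[5,0,0],0]]'

```text
clock: 42.85
tool_pos: [0.602, -0.0389, 0.1421]
orientation: [-179.5, -26.5, 0.6]
force: [-2.0, -1.9, -0.6]
opening: 0.0005
```

```bash
python3 b.py 27;python3 - <<'E'
from h import *
s=snap("side");crop(s,"pics/s27.png",140,90,340,240,4)
E
```

```text
42.85 q [ 15.6104   4.8949 -50.0373  33.9192 -11.0298  43.1088] tcp [ 0.602  -0.0389  0.1421] rpy [-179.4734  -26.5421    0.612 ] F [-1.9898 -1.9355 -0.6   ] op 0.00048650801190633456
tilt 26.54690151882991 az z 1.7902690347358292 -x: [-0.8946 -0.0096 -0.4469] az -179.38802973871685 y: [ 0.0148 -0.9999 -0.0082]
0.14036877213760524 259.3456389481472
```

View pics/s27.png

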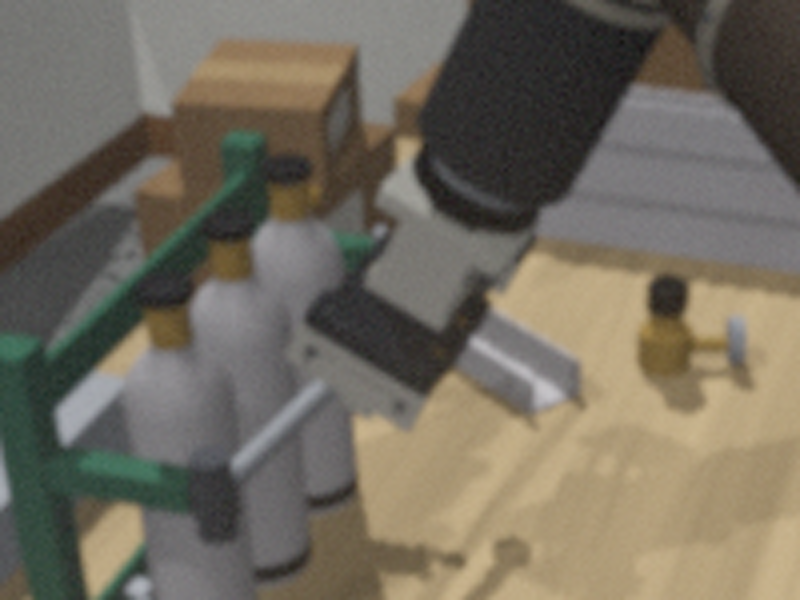

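View pics/top27.png

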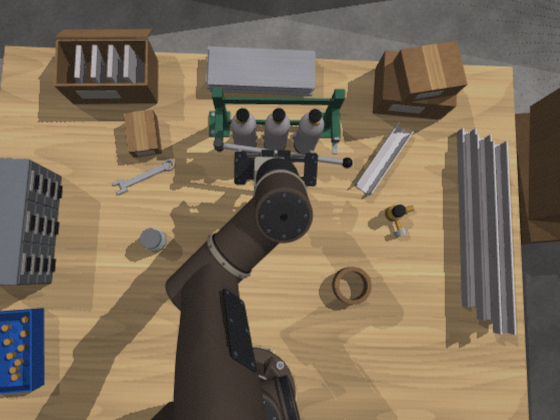

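Request:
move_arm --increments '[[[4,0,0],0],[[3,0,0],0],[[3,0,0],0],[[2,0,0],0],[[2,0,0],0],[[2,0,0],0],[[2,0,0],0],[[2,0,0],0]]'

```text
clock: 43.75
tool_pos: [0.622, -0.0394, 0.142]
orientation: [-179.5, -26.5, 0.6]
force: [-10.8, 1.8, 1.9]
opening: 0.0007
```

```bash
python3 b.py 28;python3 - <<'E'
from h import *
s=snap("side");crop(s,"pics/s28.png",140,90,340,240,4)
s=snap("top");crop(s,"pics/t28.png",200,80,360,220,4)
E
```

```text
43.75 q [ 15.6101   6.8261 -46.9141  30.734  -12.0864  46.3537] tcp [ 0.622  -0.0394  0.142 ] rpy [-179.4972  -26.4978    0.6084] F [-10.8198   1.8239   1.9293] op 0.0007309063449655905
tilt 26.502229412546157 az z 1.7352098945990293 -x: [-0.8949 -0.0095 -0.4462] az -179.39163773389834 y: [ 0.0145 -0.9999 -0.0079]
0.13850820335927078 267.5377066620551
```

View pics/s28.png

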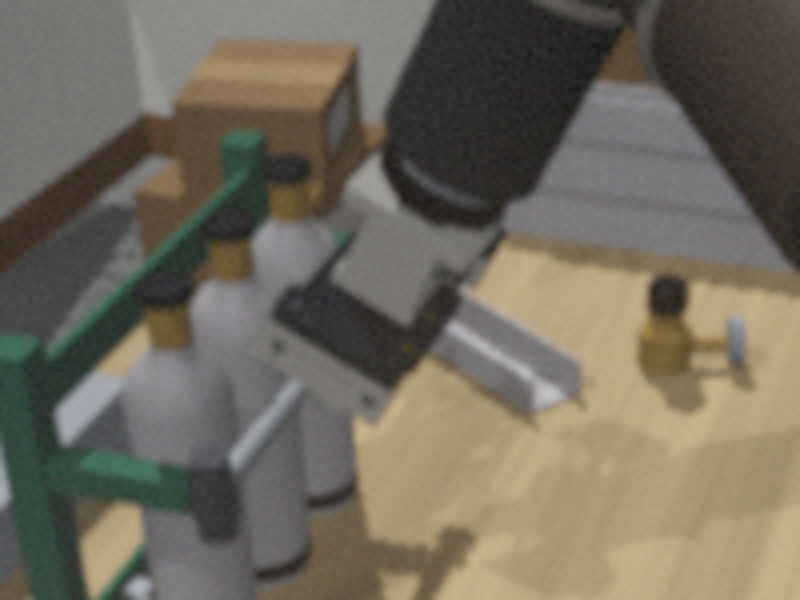

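View pics/t28.png

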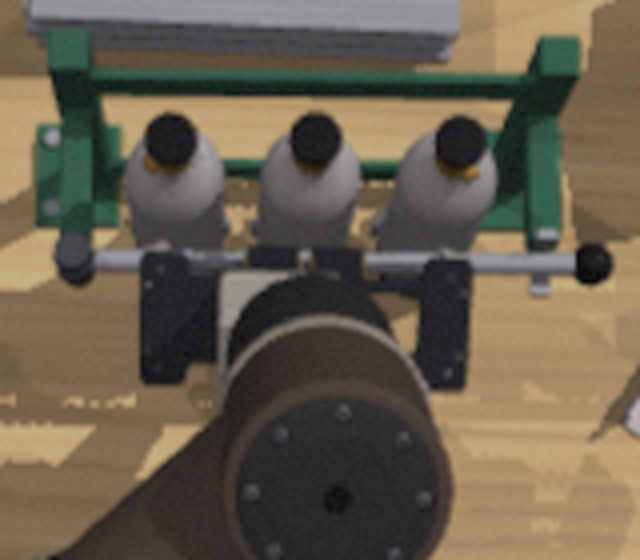

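Request:
move_arm --increments '[[[2,0,0],0],[[2,0,0],0],[[2,0,0],0],[[2,0,0],0],[[2,0,0],0],[[2,0,0],0],[[0,0,0],0],[[0,0,0],0]]'

```text
clock: 44.7
tool_pos: [0.6249, -0.0419, 0.1353]
orientation: [-179.8, -25.6, 0.7]
force: [-2.0, -1.4, -0.2]
opening: 0.0008
```

```bash
python3 b.py 29
```

```text
44.7 q [ 15.7089   7.9283 -45.6444  28.6599 -13.1403  48.3639] tcp [ 0.6249 -0.0419  0.1353] rpy [-179.8259  -25.5776    0.6775] F [-1.9798 -1.385  -0.2489] op 0.0007773881682601989
tilt 25.578119588140172 az z 1.0808528663757937 -x: [-0.9019 -0.0107 -0.4317] az -179.32247011650705 y: [ 0.0131 -0.9999 -0.0027]
0.14092991800221508 268.7361333897293
```

Request:
move_arm --increments '[[[-6,0,0],0],[[-10,0,0],0],[[-14,0,3],0],[[-16,0,8],0],[[-18,0,15],0],[[-20,0,15],0],[[-15,0,12],0],[[-5,0,4],0]]'

```text
clock: 45.55
tool_pos: [0.5138, -0.0417, 0.1953]
orientation: [-179.7, -25.8, 0.7]
force: [0.2, -0.3, 0.4]
opening: 0.0008
```

Request:
move_arm --increments '[[[-4,-5,12],0],[[-4,-20,18],0],[[-4,-25,18],0],[[-4,-25,18],0],[[-4,-25,15],0],[[-4,-25,10],0],[[-2,-15,5],0],[[0,-5,0],0]]'

```text
clock: 46.35
tool_pos: [0.4837, -0.1913, 0.2974]
orientation: [-179.8, -26.4, 1.1]
force: [-0.1, -0.8, -0.9]
opening: 0.0004
```

```bash
python3 b.py 30;python3 - <<'E'
from h import *
s=snap("side");cv2.imwrite("pics/side30.png",s["color"][:,:,::-1]); crop(s,"pics/s30.png",140,90,340,240,4)
s=snap("top");crop(s,"pics/t30.png",200,80,360,220,4)
E
```

```text
46.35 q [ -0.7609 -11.4737 -30.0523  -1.4779 -45.0438  92.6949] tcp [ 0.4837 -0.1913  0.2974] rpy [-179.7734  -26.4055    1.0816] F [-0.0565 -0.7718 -0.9192] op 0.00043712798598118157
tilt 26.40639624224273 az z 1.5910720156242972 -x: [-0.8955 -0.0169 -0.4447] az -178.91841238301828 y: [ 0.0206 -0.9998 -0.0035]
0.32417221257320283 243.56499837030265
```

View pics/side30.png

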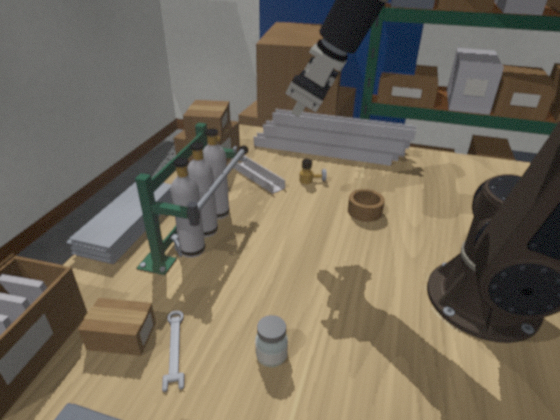

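View pics/t30.png

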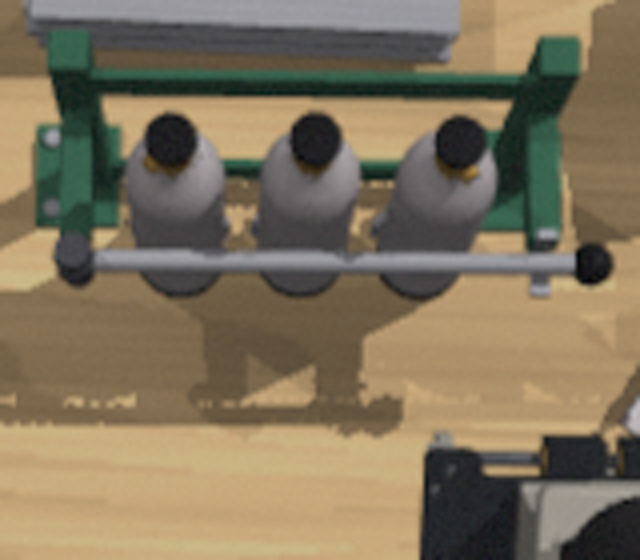

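View pics/s30.png

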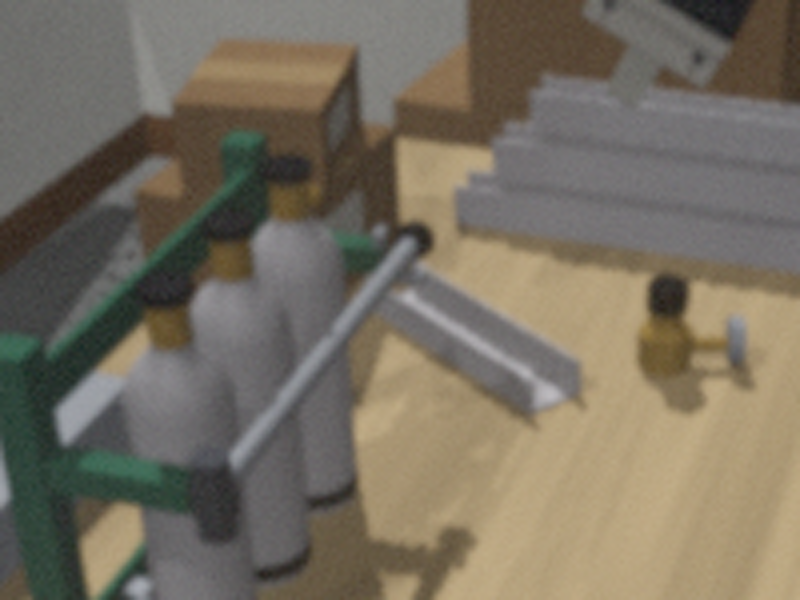

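```bash
python3 -c "
from plant import ctrl
print(ctrl.close_job(), ctrl.get_obs()['clock'])"
```

```text
the job is handed in; nothing more can be done
the job is handed in; nothing more can be done
```

The cylinder is standing in the middle chock, the swing bar is shut, and I handed the job in at about 46 s. However, one force spike may fail it on the wrist-force limit.

**What I did:** I pushed the cylinder upright along the bench with the fingertips low on its body, about 25–35 mm up. It went into the empty middle place, and a further push met the chock at 21 N with no movement. Then I swung the bar shut with the fingers in two stages, until it stopped moving. The job gave no way to command a tilt. I tilted the tool by driving it beyond its reach, because pointing straight down the gripper's body would have touched the cylinder first.

**Final pictures:**
- **Cylinders:** the three hand wheels are in line to within about a pixel (about 2 mm), and the two stored cylinders look unmoved.
- **Bar:** it lies parallel to the rack front to within about a pixel, with the ball end over the keeper.
- **Bystanders:** regulator, spanner, jar, tape, channel and box all look where they were.
- **Robot:** the gripper is clear of everything.

**Disagreeing readings:**
- **Wrist force:** at 35.9 s, in free space, the reading was [91, 0, 114] N, about 145 N against the 120 N limit. It fell to about 8 N by 36.0 s. I put this down to joint 3 running into its end stop with nothing touched.
- **Joint 3 range:** it read 71.75° at that moment, just over its 71.71° limit, and it sat right at the limit for the rest of that move. Earlier it also read about −58.28°, right at its lower limit.

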